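# Refill the spring-fed blank magazine

### The job

Turn the magazine's red bayonet lid until its lugs come free, lift it off and lay it handle-up on the black rubber mat. Then press every white blank on the bench down into the magazine against its spring, one on top of the other, each past the two brass catches so that it stays down; finally put the lid back on and turn it so that both lugs are locked well under the blue claws, leaving the other things on the bench where they are.

Things in the scene. Friction and masses are not known exactly. Their poses are not given: they have to be found in the camera images.
- magazine: Fixed upright stack magazine, 135 mm high, about 136 mm across (165 mm along its y). Origin: centre of its underside on the bench; z up. Eight steel rods (clear bore 67 mm) on a round base carry an aluminium collar, 132 mm across, its flat top at z 120 mm. Holds four blanks.
- mouth (a point): Centre of the magazine's round mouth, 67 mm across, at the collar's top (z 120 mm). A blank laid in it rests on the catches' slopes: its underside about 10 mm below this point, its top about 10 mm above it.
- claw (a point): Top middle of the blue bayonet claw on the magazine's +x side; its twin is on -x. Each covers 30 degrees either way; overhang at radius 48 to 64 mm, underside z 128 mm, top 135 mm. A stop at each claw's clockwise end (from above) halts a lug's centre about 24 degrees clockwise of the magazine's x axis. Elsewhere the collar is open.
- catch (a point): Point on the bore's axis at the height (104 mm) of the flat undersides of two sprung brass catches at the magazine's +y and -y, sloping on top. Press a blank down on the middle of its top (up to 20 N) until its top is about 6 mm below this point: the catches spring out over it. Let go, it rises and stays, top at this height. The stack below goes down with it.
- follower (a joint): Sliding spring follower (orange disc) in the magazine's bore, in metres: 0 = up (empty, its top at z 100 mm), grows as it is pressed down, stop at 0.084 (top at 16 mm). Its spring pushes up with 3.6 N at 0 and 60 N/m more.
- lid: Loose red bayonet lid, 0.16 to 0.26 kg. Origin: centre of the underside of its spigot (60 mm across, 6 mm high, bevelled, sits in the mouth), z up. Round plate 88 mm across, z 6 to 12 mm, rests on the collar: in place the origin is 114 mm above the magazine's. Two lugs at plate height along +x and -x reach 57 mm from the axis, 16 mm wide.
- lid_handle (a point): Top middle of the lid's black bar handle: along the lid's x, 60 mm long, 16 mm thick, 34 mm high. The lid starts locked, its x within 12 degrees of the magazine's x (half a turn more is the same). Turned counter-clockwise from above until its x is 50 to 130 degrees from the magazine's x, it lifts free; refit so, then turn clockwise to lock.
- blank_1: White plastic blank, a round disc 62 mm across and 20 mm thick, edges bevelled 2 mm, 0.1 kg, both faces alike. Origin: its centre (10 mm above the bench when it lies flat), z along its axis. Two to four blanks are present; absent ones read None.
- blank_2: As blank_1.
- blank_3: As blank_1.
- blank_4: As blank_1.
- mat: Black rubber mat fixed on the bench, 150 x 150 x 3 mm, the place for the lid. Origin: centre of its underside.
- funnel: Bystander: white funnel housing, 124 mm high, 99 mm across. Leave alone.
- oil_bottle: Bystander: oil bottle with red spout, 135 mm high, 53 mm across. Leave alone.
- probe_case: Bystander: small black probe case, 76x56x22 mm. Leave alone.
- screwdriver: Bystander: red screwdriver, 159 mm long, 30 mm thick. Leave alone.
- calliper: Bystander: digital calliper, 210 mm long, 10 mm thick. Leave alone.
There are look-alikes about, which are no part of the job. Leave any brown or turquoise look-alike of the blank_2 alone.

How it is judged (in metres and radians):
On the way, in this order (a step that is already met when the one before it is completed fails the run):
1. the lid is off the magazine and lies released, handle up, on the rubber mat (horizontal distance between lid and mat below 0.07 m and height (world z) of lid below 0.012 m and angle between lid's own z axis and vertical below 0.2 rad and contact force between the fingers and lid below 0.1 N), for 0.2 s.
2. every blank is in the magazine, held down by the catches (horizontal distance between each of blank_1, blank_2, blank_3, blank_4 and magazine below 0.006 m and z of blank_1 in the frame of magazine between 0.015 and 0.098 m and angle between the z axis of each of blank_1, blank_2, blank_3, blank_4 and the z axis of magazine, either way round below 0.1 rad and z of blank_2 in the frame of magazine between 0.015 and 0.098 m and z of blank_3 in the frame of magazine between 0.015 and 0.098 m and z of blank_4 in the frame of magazine between 0.015 and 0.098 m and contact force between each of the arm, the fingers and anything else below 0.3 N), for 0.2 s.
At the end, for the whole second after the job is handed in: All present blanks lie level in the bore (within 6 mm of its axis), under the catches (centres below 98 mm); the lid lies level on the collar (origin 110 to 118 mm above the magazine's, within 8 mm of its axis), at rest, its x within 28 degrees of the magazine's x, either way round (horizontal distance between each of blank_1, blank_2, blank_3, blank_4 and magazine below 0.006 m and z of blank_1 in the frame of magazine between 0.015 and 0.098 m and angle between the z axis of each of blank_1, blank_2, blank_3, blank_4 and the z axis of magazine, either way round below 0.1 rad and z of blank_2 in the frame of magazine between 0.015 and 0.098 m and z of blank_3 in the frame of magazine between 0.015 and 0.098 m and z of blank_4 in the frame of magazine between 0.015 and 0.098 m and horizontal distance between lid and magazine below 0.008 m and z of lid in the frame of magazine between 0.11 and 0.118 m and angle between the x axis of lid and the x axis of magazine, either way round below 0.49 rad and angle between lid's own z axis and vertical below 0.06 rad and linear speed of lid below 0.02 m/s); the robot touches nothing.
It fails at once if a bystander (funnel) is shoved more than 4 cm or knocked over (distance of funnel from where it was at the start of the episode above 0.04 m or angle between funnel's own z axis and vertical above 0.7 rad).
It fails at once if a bystander (oil_bottle) is shoved more than 4 cm or knocked over (distance of oil_bottle from where it was at the start of the episode above 0.04 m or angle between oil_bottle's own z axis and vertical above 0.7 rad).
It fails at once if a bystander (probe_case) is shoved more than 4 cm or knocked over (distance of probe_case from where it was at the start of the episode above 0.04 m or angle between probe_case's own z axis and vertical above 0.7 rad).
It fails at once if a bystander (screwdriver) is shoved more than 4 cm or knocked over (distance of screwdriver from where it was at the start of the episode above 0.04 m or angle between screwdriver's own z axis and vertical above 0.7 rad).
It fails at once if a bystander (calliper) is shoved more than 4 cm or knocked over (distance of calliper from where it was at the start of the episode above 0.04 m or angle between calliper's own z axis and vertical above 0.7 rad).
Of blank_1, blank_2, blank_3, blank_4 only 2 to 4 are there at a start; the rules pass over those that are not, and their reading is None.
At some moment in a run one of blank_1, blank_2, blank_3, blank_4 may be knocked a few centimetres aside while the robot is not near it.
Once in a run the grip may slacken for a moment while it holds something.
It also fails if it takes over 210 s, if anything falls off the work surface, if the arm or the gripper's body presses on something with over 40 N, if the wrist force passes 120 N, or if a joint passes its speed limit or range.

### The arm

A 6-joint arm with a two-finger parallel gripper is mounted at the origin on a cart in front of the work surface, level with it; the furniture and walls round the work are solid. World frame = base frame: x ahead of the robot, y to its left, z up, the work surface at z = 0. Lengths are in mm, angles in rad, forces in N, time in s.
With the tool pointing down it reaches from about 375 to 975 mm from the base axis. Payload 3.8 kg.
Tool frame: the origin (TCP) lies between the finger pads; the fingertips stand arm.tips_ahead ahead of it and the grasp point (between the pads) lies 11 mm behind it (arm.tips_ahead is the distance from the TCP to the fingertips, in mm); z points along the fingers, y is the line along which they close (so a half turn about z gives the same grasp; the last joint's range is limited). The gripper opens to 85 mm and grips with 20 to 120 N. Pads are 22 mm wide; open, the fingers measure 114 mm over their backs; the gripper's body (76 mm by 85 mm) begins 54 mm behind the grasp point. The pads swing forward as they close: fully open they stand 13 mm farther back than shut.
Start: joints at [1.238, 0.264, 1.604, -0, 1.274, -0.037], TCP at [196.764, 645.679, 206.88] pointing down, gripper open.
Joint ranges: [-2.63, 2.63], [-0.94, 2.18], [0.31, 2.57], [-1.31, 4.45], [0, 2.66], [-2.55, 2.55]. Speed limits (rad/s): [2.57, 2.57, 3.14, 3.14, 3.14, 3.14].

### API

Orientations are given as a rotation vector (axis times angle).
In Python, from plant import arm gives the robot as it stands.
- The arm moves only by the tool drive_tool, never from a script. Its argument "moves" is one flat list of numbers, 5 for each row, row after row: the shift along the tool's x, y, z in m, then the turn about the tool's z in degrees, then the finger opening in m, from 0 to 0.0854. A call has 1 to 12 rows; each row is the pose to reach, as a shift and turn from the pose commanded when the call began, along the tool's axes at that moment; what a row does not reach only later rows make up. A row lasts 1/12 s, in which the tool goes at most 41.7 mm and 7.16 degrees, less where a joint would pass 70% of its speed; a pose out of reach is approached as far as the arm can. A call with a gripper value outside its range is refused whole. The fingers move at their own pace and stop on an object; "newtons" is the grip in N (left out, the last holds). Time passes only in rows, so rows that repeat a pose let the fingers close. It gives the time, the measured TCP pose, the force, the opening and the grip force at its end, in the units of the state.
- arm.observe(): the state, without advancing time (a new reading comes with each control period).
- arm.snapshot(name): name is "side" or "top"; returns (picture, depth): 384x512x3 uint8, blue, green, red; 384x512 float32, mm along the optical axis (not along the pixel's ray), 0 where there is no reading.
- arm.camera_info(name): a dict with "intrinsics" (3x3 intrinsics, pixels), "cam_to_world" (4x4, takes a point from camera to world coordinates). Camera axes: x right, y up, looking along -z (the intrinsics and any distortion apply to the point x, -y, -z); pixel columns grow to the right and rows downward; lengths in mm; the calibration is good to about 2 mm. A picture is of the moment at which its call begins. camera_info takes no time and is no camera call.
- arm.sign_off(): hands the job in; it is judged then, once.
The state is a dict: "t": time; "qpos": joint angles; "joint_vel": joint speeds; "joint_efforts": joint torques, N m; "ee_pos": TCP position; "tool_rot": TCP orientation; "ft_force": force on the tool from outside, world axes, zero at the start; "ft_torque": the same for the moment, N m; "gripper_width": finger opening in mm; "grasp_force": force on a finger pad.
Only numpy, scipy, OpenCV 4.12 (cv2) and the standard library are available. Lean on these libraries where they do the work, as an engineer would, in place of code of your own. Each camera call takes 0.05 s, during which the arm holds its last target. There are 200 camera calls.

## Working session

There is one attempt and no reset: what is moved stays moved. The work goes in short steps, Python scripts to look and compute and a tool call to move; the robot and the scene stay as the last step left them, time stands still between calls to the robot, and variables do not carry over. Pictures are saved under pics/ and viewed, at most 14 in all, crops included, and the job is handed in when it is done.

Besides the shell and the picture viewer there is one more tool, called after "Request:" by a JSON object that holds its "api" and its "payload", one argument or row to a line. drive_tool: Moves the arm, as the interface text tells. Its arguments: {"type":"object","properties":{"moves":{"type":"array"},"newtons":{"type":"number"}},"required":["moves"]}

```bash
mkdir -p pics; python3 - <<'E'
from plant import arm
import cv2,numpy as np
for n in("top","side"):
    p,d=arm.snapshot(n); cv2.imwrite(f"pics/{n}0.png",p); np.save(f"{n}0.npy",d)
    i=arm.camera_info(n); print(n,i["intrinsics"],i["cam_to_world"],[k for k in i])
s=arm.observe(); print(s, arm.tips_ahead)
E
```

```text
top [[447.63914063   0.         254.32155804]
 [  0.         447.63914063 194.25947841]
 [  0.           0.           1.        ]] [[-4.29575361e-03  9.80322339e-01 -1.97356679e-01  2.65852912e+02]
 [-9.99979960e-01 -3.29343282e-03  5.40666656e-03 -2.01432285e+00]
 [ 4.65029504e-03  1.97375950e-01  9.80316841e-01  1.49946787e+03]
 [ 0.00000000e+00  0.00000000e+00  0.00000000e+00  1.00000000e+00]] ['intrinsics', 'cam_to_world']
side [[406.42150797   0.         252.28304444]
 [  0.         406.42150797 185.98758707]
 [  0.           0.           1.        ]] [[ 9.88518479e-01  7.72406756e-02 -1.29865677e-01  3.93153915e+02]
 [-1.49124469e-01  3.60186659e-01 -9.20884066e-01 -1.07879213e+03]
 [-2.43538232e-02  9.29677067e-01  3.67569643e-01  5.68349695e+02]
 [ 0.00000000e+00  0.00000000e+00  0.00000000e+00  1.00000000e+00]] ['intrinsics', 'cam_to_world']
{'t': 0.1, 'qpos': array([ 1.23809622e+00,  2.64696548e-01,  1.60526515e+00,  4.52883927e-06,
        1.27368713e+00, -3.68841185e-02]), 'joint_vel': array([ 0.00047662, -0.00104118, -0.00143284,  0.0003617 ,  0.00119608,
       -0.00068372]), 'joint_efforts': array([ 1.45732582e-03, -5.16706502e+01, -3.68589377e+01, -1.41782825e-04,
        6.19133381e-03, -4.42158114e-05]), 'ee_pos': array([196.53126831, 645.00396482, 205.65898006]), 'tool_rot': array([-0.46291981, -3.10691152,  0.00317319]), 'ft_force': array([ 0.07201927, -0.30955916, -0.07355852]), 'ft_torque': array([ 0.02457854,  0.01389278, -0.03473363]), 'grasp_force': 0.0, 'gripper_width': 85.54175323846616} 8.0
```

View pics/top0.png

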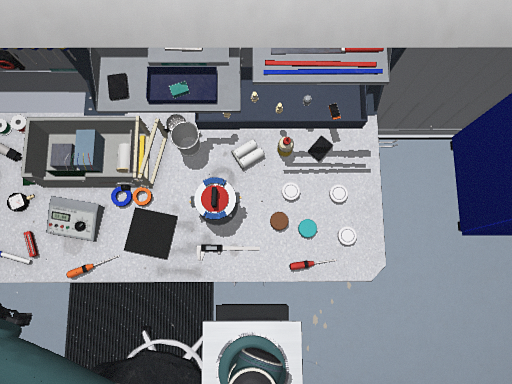

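View pics/side0.png

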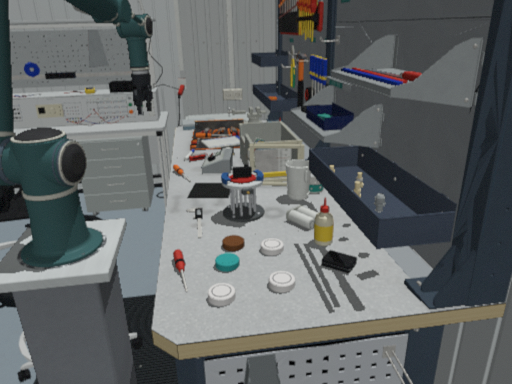

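The top view shows the magazine at (215,200), the mat at (151,233), and white discs at (291,191), (339,194) and (347,236). The brown disc is at (279,221) and the turquoise one at (308,228). A pair of white cylinders lies at (248,155). The side view agrees.

```bash
cat > h.py <<'E'
from plant import arm
import cv2,numpy as np
from scipy.spatial.transform import Rotation as R
def ray(n,u,v):
    i=arm.camera_info(n);K=i["intrinsics"];T=i["cam_to_world"]
    d=np.array([(u-K[0,2])/K[0,0],-(v-K[1,2])/K[1,1],-1.]); return T[:3,3],T[:3,:3]@d
def plane(n,u,v,z):
    o,d=ray(n,u,v); return o+d*(z-o[2])/d[2]
def cloud(n,d):
    i=arm.camera_info(n);K=i["intrinsics"];T=i["cam_to_world"]
    v,u=np.indices(d.shape); c=np.stack([(u-K[0,2])/K[0,0]*d,-(v-K[1,2])/K[1,1]*d,-d],-1)
    return c@T[:3,:3].T+T[:3,3]
def blobs(mask,amin=30):
    n,l,s,c=cv2.connectedComponentsWithStats(mask.astype(np.uint8)); return [(l==k,s[k],c[k]) for k in range(1,n) if s[k,4]>=amin]
def st():
    s=arm.observe(); return s["t"],s["ee_pos"].round(1),R.from_rotvec(s["tool_rot"]).as_matrix().round(3).tolist(),s["qpos"].round(3),s["ft_force"].round(2),s["gripper_width"],s["grasp_force"]
def delta(xyz,yaw=None):
    "shift in tool axes (mm) to world TCP xyz; turn to bring tool y to yaw (deg, world)"
    s=arm.observe();M=R.from_rotvec(s["tool_rot"]).as_matrix()
    d=M.T@(np.array(xyz)-s["ee_pos"]); t=None
    if yaw is not None:
        cur=np.degrees(np.arctan2(M[1,1],M[0,1])); t=-((yaw-cur+90)%180-90)   # tool z down: +turn = -world yaw
    return d.round(1),t
E
python3 - <<'E'
from h import *
p=cv2.imread("pics/top0.png");d=np.load("top0.npy");P=cloud("top",d)
h=cv2.cvtColor(p,cv2.COLOR_BGR2HSV);H,S,V=cv2.split(h)
# white discs
m=(S<40)&(V>200)&(P[...,2]>12)&(P[...,2]<70)&(P[...,0]>350)&(P[...,0]<800)
for b,s,c in blobs(m): print("white",s,c.round(1),P[b].mean(0).round(1),plane("top",*c,20).round(1), np.percentile(P[b][:,2],[5,50,95]).round(1))
roi=np.zeros_like(m);roi[150:250,170:260]=1
for nm,mm,z in(("red",((H<8)|(H>172))&(S>150)&(V>80),126),("blue",(H>95)&(H<125)&(S>120),135),("handle",(V<60)&(P[...,2]>140),148)):
    for b,s,c in blobs(mm&(roi>0),15):
        q=P[b]; print(nm,s,c.round(1),plane("top",*c,z).round(1),np.median(q,0).round(1))
        if nm=="handle":
            r=cv2.minAreaRect(np.argwhere(b)[:,::-1].astype(np.float32));print(r); bx=cv2.boxPoints(r);print([plane("top",*x,148)[:2].round(1) for x in bx])
for b,s,c in blobs((V<60)&(P[...,2]<20)&(P[...,2]>-10),800): print("dark",s,c.round(1),plane("top",*c,3).round(1))
c=cv2.resize(p[130:270,110:400],None,fx=2.7,fy=2.7,interpolation=cv2.INTER_CUBIC);cv2.imwrite("pics/c0.png",c)
E
```

```text
white [151 138  14  46 106] [157.3 161.5] [679.6 321.   19.1] [679.1 320.9  20. ] [14.1 18.6 25.5]
white [234 139  22  17 148] [244.5 147. ] [725.5  22.8  34.1] [729.9  23.1  20. ] [28.  34.6 39.8]
white [240 148  23  17 159] [251.1 155.8] [6.944e+02 2.000e-01 3.390e+01] [6.984e+02 2.000e-01 2.000e+01] [28.8 33.8 39.2]
white [282 182  18  18 225] [290.5 190.5] [ 576.2 -132.4   20.7] [ 576.3 -132.4   20. ] [14.7 20.8 25.8]
white [330 185  18  17 213] [338.5 192.9] [ 567.4 -294.2   21.1] [ 567.6 -294.4   20. ] [15.6 21.2 26.3]
white [  9 194  15  15 149] [ 16.  201.3] [540.7 784.5  28.3] [542.2 788.9  20. ] [23.1 28.5 33.6]
white [339 227  18  18 232] [347.4 235.3] [ 423.8 -317.9   21.1] [ 423.9 -318.1   20. ] [15.3 21.1 26.6]
white [  1 253  23   7  59] [ 11.2 256.2] [360.  788.1  16.6] [359.7 786.3  20. ] [12.7 16.6 21. ]
red [201 186  27  26 442] [214.3 198.5] [529.2 115.3 126. ] [528.5 110.2 127.1]
blue [203 178  23   8 107] [213.7 180.7] [584.1 117.3 135. ] [583.4 116.4 136.5]
blue [203 211  24   9 118] [214.6 215.1] [475.6 113.2 135. ] [475.6 113.2 135.5]
handle [211 187   7  20  90] [214.1 196.8] [530.3 114.3 148. ] [527.8 113.3 159.9]
((214.1040496826172, 196.54315185546875), (5.414775371551514, 19.165456771850586), 4.085616588592529)
[array([502. , 124.2]), array([561.9, 120.9]), array([560.6, 104.2]), array([500.7, 107.7])]
dark [ 124  208   53   51 1899] [150.5 233. ] [436.1 338.    3. ]
```

View pics/c0.png

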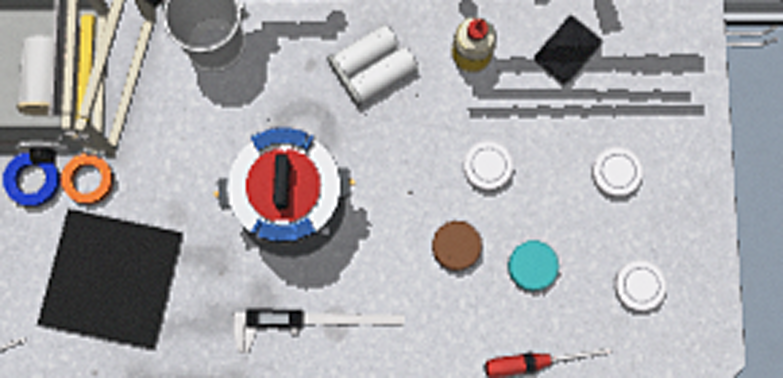

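Three white blanks lie flat at about (576,-132), (567,-294) and (424,-318). The white cylinder pair belongs to something else. The handle lies nearly along the claws' axis.

```bash
python3 - <<'E'
from h import *
for n,r in(("top",(150,250,170,260)),("side",(150,230,210,275))):
    p=cv2.imread(f"pics/{n}0.png");P=cloud(n,np.load(n+"0.npy"))
    H,S,V=cv2.split(cv2.cvtColor(p,cv2.COLOR_BGR2HSV));roi=np.zeros(H.shape,bool);roi[r[0]:r[1],r[2]:r[3]]=1
    for lo,hi,nm,mm in((132,140,"claw",(H>95)&(H<125)&(S>120)),(155,165,"hand",(V<70))):
        for b,s,c in blobs(mm&roi&(P[...,2]>lo)&(P[...,2]<hi),10):
            q=P[b];print(n,nm,s[4],q.mean(0).round(1),q.min(0).round(0),q.max(0).round(0))
    q=P[roi&(np.abs(P[...,2]-120)<4)&(S<60)&(V>120)]
    print("collar",len(q),cv2.minEnclosingCircle(q[:,:2].astype(np.float32)))
print(delta([529,114,230],-93.4), delta([529,114,230],86.6))
E
```

```text
top claw 91 [583.8 118.6 136.2] [570.  85. 132.] [594. 151. 140.]
top claw 101 [475.4 112.4 135.8] [464.  78. 132.] [488. 148. 140.]
top hand 84 [527.2 114.1 160.3] [500. 107. 156.] [559. 123. 165.]
collar 381 ((533.08056640625, 113.59060668945312), 68.08342742919922)
side claw 37 [581.9 106.4 135.5] [572.  79. 132.] [590. 143. 138.]
side claw 41 [475.3 105.4 135.4] [466.  78. 132.] [484. 138. 138.]
side hand 40 [530.1 109.1 158.2] [502. 104. 155.] [555. 115. 162.]
collar 198 ((587.0626831054688, 226.475830078125), 193.61363220214844)
(array([-472.8, -411.1,  -23.5]), np.float64(-13.549078980593919)) (array([-472.8, -411.1,  -23.5]), np.float64(-13.549078980593919))
```

Request:
{"api": "drive_tool", "payload": {
  "moves": [-0.03, -0.026, -0.002, 7, 0.085, -0.06, -0.052, -0.004, 14, 0.085, -0.09, -0.078, -0.006, 21, 0.085, -0.12, -0.104, -0.008, 28, 0.085, -0.15, -0.13, -0.01, 35, 0.085, -0.18, -0.156, -0.012, 42, 0.085, -0.21, -0.182, -0.014, 49, 0.085, -0.24, -0.208, -0.016, 56, 0.085, -0.27, -0.234, -0.018, 63, 0.085, -0.3, -0.26, -0.02, 70, 0.085, -0.33, -0.286, -0.022, 77, 0.085, -0.35, -0.304, -0.023, 84, 0.085]
}}

```text
t: 1.1
ee_pos: [444.1, 249.9, 229.8]
tool_rot: [2.43, 1.99, -0.0]
ft_force: [0.1, 0.2, -0.3]
gripper_width: 85.0
grasp_force: 0.0
```

```bash
python3 - <<'E'
from h import *
print(st(),delta([529,114,230],86.6))
E
```

```text
(1.1, array([444.1, 249.9, 229.8]), [[0.197, 0.98, 0.0], [0.98, -0.197, -0.001], [-0.001, 0.001, -1.0]], array([ 4.650e-01, -6.600e-02,  1.922e+00, -1.000e-03,  1.285e+00,
        6.630e-01]), array([ 0.07,  0.25, -0.29]), 84.96662437567615, 0.0) (array([-116.5,  110.1,    0. ]), np.float64(82.02678988533347))
```

Request:
{"api": "drive_tool", "payload": {
  "moves": [-0.01, 0.01, 0, 7, 0.06, -0.02, 0.02, 0, 14, 0.06, -0.03, 0.03, 0, 21, 0.06, -0.04, 0.04, 0, 28, 0.06, -0.05, 0.05, 0, 35, 0.06, -0.06, 0.06, 0, 42, 0.06, -0.07, 0.07, 0, 49, 0.06, -0.08, 0.08, 0, 56, 0.06, -0.09, 0.09, 0, 63, 0.06, -0.1, 0.1, 0, 70, 0.06, -0.11, 0.105, 0, 77, 0.06, -0.1165, 0.11, 0, 82, 0.06]
}}

```text
t: 2.1
ee_pos: [528.7, 116.5, 229.2]
tool_rot: [3.14, -0.091, -0.002]
ft_force: [-0.1, 1.2, 0.0]
gripper_width: 59.7
grasp_force: 0.0
```

```bash
python3 - <<'E'
from h import *
print(st(),delta([529,114,138],86.6))
E
```

```text
(2.1, array([528.7, 116.5, 229.2]), [[0.998, -0.058, -0.001], [-0.058, -0.998, -0.001], [-0.001, 0.001, -1.0]], array([ 0.171, -0.002,  1.862, -0.   ,  1.284,  1.8  ]), array([-0.1 ,  1.16,  0.01]), 59.67173469178031, 0.0) (array([ 0.6,  2.4, 91.2]), np.float64(0.08309543319683144))
```

Request:
{"api": "drive_tool", "payload": {
  "moves": [0, 0, 0.03, 0, 0.05, 0, 0, 0.06, 0, 0.05, 0, 0, 0.08, 0, 0.05, 0, 0, 0.091, 0, 0.05, 0, 0, 0.091, 0, 0.05, 0, 0, 0.091, 0, 0.0, 0, 0, 0.091, 0, 0.0, 0, 0, 0.091, 0, 0.0, 0, 0, 0.091, 0, 0.0, 0, 0, 0.091, 0, 0.0, 0, 0, 0.091, 0, 0.0, 0, 0, 0.091, 0, 0.0],
  "newtons": 50
}}

```text
t: 3.1
ee_pos: [529.1, 117.7, 139.4]
tool_rot: [-3.14, 0.081, -0.001]
ft_force: [0.1, 0.7, -0.9]
gripper_width: 0.1
grasp_force: 0.0
```

```bash
python3 - <<'E'
from h import *
p,d=arm.snapshot("side");q,_=arm.snapshot("top")
cv2.imwrite("pics/a.png",np.hstack([cv2.resize(p[120:230,190:290],None,fx=4,fy=4),cv2.resize(q[150:250,170:260],None,fx=4,fy=4.4)]))
print(st())
E
```

```text
(3.2, array([528.9, 117.6, 139.1]), [[0.999, -0.051, 0.0], [-0.051, -0.999, 0.0], [0.0, -0.0, -1.0]], array([0.173, 0.066, 1.962, 0.   , 1.113, 1.795]), array([-0.21,  0.37, -0.07]), -0.14668919051249668, 0.0)
```

View pics/a.png

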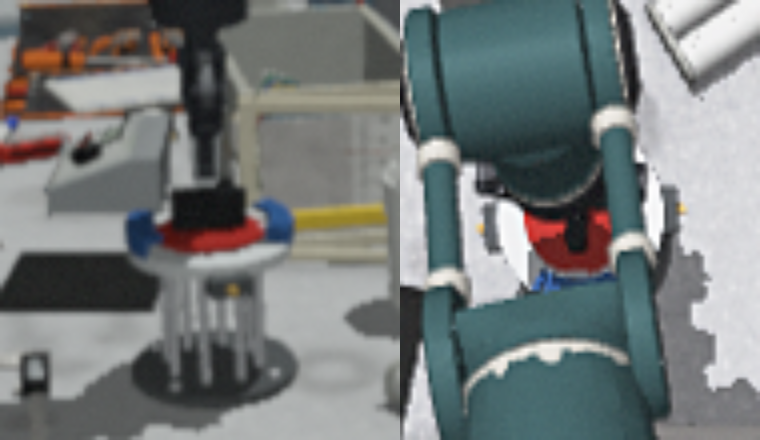

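The side view shows the shut fingers standing behind or above the handle, with the handle outside them. I'll locate the fingers by depth.

```bash
python3 - <<'E'
from h import *
p,d=arm.snapshot("side");P=cloud("side",d)
for v in range(130,180,3): print(v,[ (P[v,u].round(0).astype(int).tolist(),int(p[v,u].max())) for u in (238,241,244,248)])
print(arm.observe()["ee_pos"])
E
```

```text
130 [([519, 82, 284], 32), ([528, 83, 284], 31), ([537, 83, 283], 76), ([633, 710, 128], 113)]
133 [([518, 76, 277], 38), ([527, 80, 275], 66), ([536, 81, 275], 32), ([633, 715, 113], 116)]
136 [([518, 81, 267], 32), ([527, 78, 267], 95), ([536, 84, 265], 25), ([598, 460, 166], 157)]
139 [([519, 88, 256], 28), ([525, 68, 261], 117), ([537, 94, 253], 27), ([592, 414, 166], 148)]
142 [([515, 59, 255], 55), ([524, 62, 253], 97), ([533, 60, 253], 49), ([592, 418, 153], 88)]
145 [([515, 62, 245], 31), ([524, 63, 244], 49), ([533, 61, 244], 26), ([593, 428, 139], 82)]
148 [([516, 76, 232], 28), ([525, 73, 232], 29), ([534, 75, 231], 29), ([592, 422, 128], 114)]
151 [([516, 81, 221], 20), ([527, 91, 217], 37), ([534, 77, 221], 32), ([582, 351, 138], 119)]
154 [([519, 112, 202], 64), ([528, 104, 204], 34), ([538, 109, 202], 87), ([582, 355, 125], 115)]
157 [([520, 118, 191], 108), ([528, 108, 193], 31), ([538, 113, 191], 106), ([592, 433, 88], 98)]
160 [([519, 112, 183], 109), ([527, 104, 185], 42), ([538, 115, 181], 107), ([589, 412, 83], 120)]
163 [([519, 116, 172], 112), ([526, 101, 176], 37), ([537, 116, 171], 108), ([590, 422, 67], 113)]
166 [([518, 114, 163], 117), ([528, 116, 161], 100), ([536, 108, 163], 40), ([549, 109, 162], 68)]
169 [([518, 116, 152], 18), ([527, 113, 153], 18), ([536, 108, 154], 25), ([549, 109, 152], 21)]
172 [([518, 115, 143], 24), ([526, 107, 145], 21), ([536, 109, 143], 21), ([548, 108, 143], 25)]
175 [([517, 110, 134], 21), ([526, 110, 134], 27), ([535, 106, 134], 25), ([548, 108, 133], 24)]
178 [([516, 104, 127], 73), ([525, 100, 127], 133), ([534, 98, 127], 135), ([546, 94, 128], 143)]
[528.81765143 117.61183378 138.96053206]
```

Request:
{"api": "drive_tool", "payload": {
  "moves": [0, 0, 0, 0, 0.085, 0, 0, 0, 0, 0.085, 0, 0, 0, 0, 0.085, 0, 0, 0, 0, 0.085, 0, 0, 0, 0, 0.085, 0, 0, 0, 0, 0.085, 0, 0, 0, 0, 0.085, 0, 0, 0, 0, 0.085]
}}

```text
t: 3.92
ee_pos: [528.8, 117.6, 138.9]
tool_rot: [3.141, -0.081, 0.0]
ft_force: [0.1, 0.3, -0.5]
gripper_width: 85.3
grasp_force: 0.0
```

```bash
python3 - <<'E'
from h import *
p,d=arm.snapshot("side");P=cloud("side",d)
b=np.clip(p[120:200,200:290].astype(float)*1.8,0,255).astype(np.uint8)
cv2.imwrite("pics/b.png",cv2.resize(b,None,fx=7,fy=7,interpolation=cv2.INTER_CUBIC))
print(st())
E
```

```text
(3.9667, array([528.8, 117.6, 138.9]), [[0.999, -0.051, 0.0], [-0.051, -0.999, 0.0], [0.0, -0.0, -1.0]], array([0.173, 0.066, 1.963, 0.   , 1.113, 1.795]), array([ 0.59, -0.05, -0.01]), 85.242007890331, 0.0)
```

View pics/b.png

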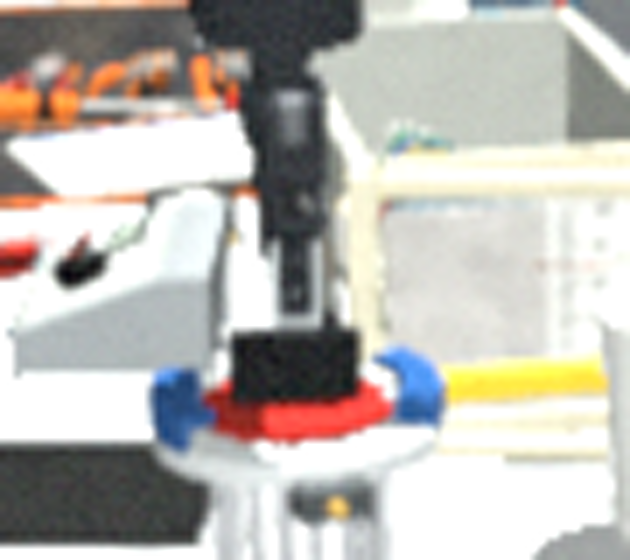

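The fingers are open, and the near finger's tip ends at about row 166 (column 243), just above the handle's top. So the tips seem to sit above the handle. I'll check the depth.

```bash
python3 - <<'E'
from h import *
p,d=arm.snapshot("side");P=cloud("side",d)
for v in range(134,180,2): print(v,[ (P[v,u].round(0).astype(int).tolist(),int(p[v,u].max())) for u in (240,243,246)])
p,d=arm.snapshot("top");P=cloud("top",d)
s=P[195:215,205:225].reshape(-1,3);print(s[(s[:,2]>140)][:40:3].round(0).tolist())
E
```

```text
134 [([521, 55, 279], 95), ([530, 52, 279], 74), ([539, 55, 278], 92)]
136 [([521, 53, 274], 64), ([530, 53, 273], 54), ([544, 96, 261], 99)]
138 [([521, 53, 268], 60), ([529, 47, 269], 54), ([543, 91, 257], 77)]
140 [([521, 57, 261], 49), ([529, 50, 262], 40), ([542, 84, 252], 50)]
142 [([520, 49, 257], 38), ([528, 47, 257], 35), ([541, 80, 247], 52)]
144 [([519, 47, 252], 38), ([528, 47, 251], 38), ([537, 51, 249], 52)]
146 [([523, 81, 236], 28), ([532, 80, 236], 32), ([536, 45, 245], 60)]
148 [([531, 159, 207], 29), ([541, 161, 206], 63), ([537, 48, 238], 73)]
150 [([519, 51, 233], 32), ([528, 47, 233], 39), ([536, 47, 232], 65)]
152 [([518, 46, 228], 36), ([527, 45, 228], 36), ([536, 44, 227], 63)]
154 [([520, 65, 216], 33), ([529, 63, 216], 32), ([591, 480, 87], 72)]
156 [([520, 66, 210], 44), ([529, 66, 209], 46), ([591, 481, 78], 78)]
158 [([520, 63, 204], 43), ([529, 63, 204], 38), ([592, 494, 65], 79)]
160 [([519, 63, 198], 44), ([528, 61, 198], 36), ([592, 495, 57], 78)]
162 [([519, 60, 193], 58), ([528, 64, 191], 35), ([592, 497, 47], 81)]
164 [([519, 61, 187], 69), ([528,
[... 171 characters left out ...]
08, 156], 27)]
170 [([523, 107, 151], 24), ([533, 109, 150], 24), ([542, 108, 150], 23)]
172 [([524, 113, 143], 21), ([533, 109, 144], 25), ([542, 110, 142], 20)]
174 [([523, 110, 137], 24), ([533, 111, 136], 18), ([542, 109, 136], 23)]
176 [([523, 112, 130], 24), ([532, 111, 130], 27), ([542, 109, 130], 29)]
178 [([522, 102, 127], 133), ([531, 99, 127], 136), ([540, 99, 126], 135)]
[[492.0, 119.0, 371.0], [491.0, 111.0, 373.0], [494.0, 104.0, 361.0], [498.0, 98.0, 339.0], [501.0, 91.0, 323.0], [515.0, 88.0, 255.0], [454.0, 60.0, 560.0], [491.0, 117.0, 360.0], [491.0, 109.0, 360.0], [495.0, 103.0, 341.0], [498.0, 97.0, 322.0], [502.0, 90.0, 303.0], [512.0, 86.0, 253.0], [450.0, 57.0, 565.0]]
```

The open tips stand about 44 mm above the reported TCP height, and 30 mm when shut, so the tool really sits higher than it reads. I'll go about 32 mm lower, gently, and close.

Request:
{"api": "drive_tool", "payload": {
  "moves": [0, 0.004, 0.0, 0, 0.05, 0, 0.004, 0.0, 0, 0.05, 0, 0.004, 0, 0, 0.05, 0, 0.004, 0.01, 0, 0.05, 0, 0.004, 0.016, 0, 0.05, 0, 0.004, 0.022, 0, 0.05, 0, 0.004, 0.026, 0, 0.05, 0, 0.004, 0.028, 0, 0.05, 0, 0.004, 0.03, 0, 0.05, 0, 0.004, 0.03, 0, 0.05]
}}

```text
t: 4.9
ee_pos: [528.3, 113.6, 108.3]
tool_rot: [3.14, -0.081, -0.001]
ft_force: [0.6, 0.2, -0.2]
gripper_width: 49.8
grasp_force: 0.0
```

Request:
{"api": "drive_tool", "payload": {
  "moves": [0, 0, 0, 0, 0.0, 0, 0, 0, 0, 0.0, 0, 0, 0, 0, 0.0, 0, 0, 0, 0, 0.0, 0, 0, 0, 0, 0.0, 0, 0, 0, 0, 0.0, 0, 0, 0, 0, 0.0, 0, 0, 0, 0, 0.0],
  "newtons": 50
}}

```text
t: 5.57
ee_pos: [529.2, 113.7, 109.5]
tool_rot: [-3.14, 0.081, -0.002]
ft_force: [0.6, 1.2, 3.5]
gripper_width: 15.3
grasp_force: 50.3
```

```bash
python3 - <<'E'
from h import *
p,d=arm.snapshot("side");P=cloud("side",d);print(st())
for v in range(150,180,2): print(v,[ (P[v,u].round(0).astype(int).tolist(),int(p[v,u].max())) for u in (240,243,246)])
E
```

```text
(5.6167, array([529.1, 113.8, 109.5]), [[0.999, -0.051, 0.001], [-0.051, -0.999, 0.0], [0.001, -0.0, -1.0]], array([0.166, 0.094, 1.992, 0.   , 1.055, 1.788]), array([-0.58,  0.43,  3.8 ]), 15.54091601041457, 50.38150191307068)
150 [([520, 57, 231], 81), ([528, 53, 231], 108), ([537, 55, 230], 58)]
152 [([519, 52, 226], 57), ([528, 52, 226], 77), ([537, 51, 225], 54)]
154 [([519, 56, 219], 37), ([528, 57, 218], 50), ([537, 57, 217], 50)]
156 [([520, 60, 211], 35), ([529, 66, 209], 43), ([537, 58, 211], 49)]
158 [([520, 66, 204], 30), ([529, 67, 202], 26), ([537, 62, 203], 66)]
160 [([521, 80, 193], 32), ([530, 80, 192], 30), ([538, 67, 196], 68)]
162 [([521, 78, 187], 36), ([530, 75, 187], 39), ([538, 70, 188], 57)]
164 [([522, 88, 177], 29), ([532, 97, 174], 33), ([582, 420, 64], 69)]
166 [([522, 90, 170], 46), ([532, 95, 168], 50), ([543, 112, 161], 44)]
168 [([522, 98, 161], 43), ([531, 94, 162], 40), ([542, 104, 158], 38)]
170 [([522, 93, 156], 46), ([532, 98, 154], 41), ([542, 108, 150], 38)]
172 [([522, 95, 149], 53), ([531, 94, 149], 42), ([542, 109, 143], 40)]
174 [([522, 96, 142], 71), ([531, 96, 142], 66), ([542, 111, 135], 39)]
176 [([522, 106, 132], 89), ([532, 106, 131], 88), ([541, 107, 130], 24)]
178 [([522, 101, 127], 71), ([531, 99, 127], 81), ([540, 98, 127], 134)]
```

Gripped at 15.5 mm. Now the counter-clockwise turn.

Request:
{"api": "drive_tool", "payload": {
  "moves": [0, 0, 0, -7, 0.0, 0, 0, 0, -14, 0.0, 0, 0, 0, -21, 0.0, 0, 0, 0, -28, 0.0, 0, 0, 0, -35, 0.0, 0, 0, 0, -42, 0.0, 0, 0, 0, -49, 0.0, 0, 0, 0, -56, 0.0, 0, 0, 0, -63, 0.0, 0, 0, 0, -70, 0.0, 0, 0, 0, -77, 0.0, 0, 0, 0, -84, 0.0]
}}

```text
t: 6.62
ee_pos: [529.1, 113.7, 109.5]
tool_rot: [2.382, 2.048, 0.002]
ft_force: [0.0, 1.5, 4.4]
gripper_width: 15.2
grasp_force: 50.4
```

Request:
{"api": "drive_tool", "payload": {
  "moves": [0, 0, 0, -6, 0.0, 0, 0, 0, -8, 0.0, 0, 0, 0, -8, 0.0, 0, 0, -0.01, -8, 0.0, 0, 0, -0.02, -8, 0.0, 0, 0, -0.03, -8, 0.0, 0, 0, -0.04, -8, 0.0, 0, 0, -0.04, -8, 0]
}}

```text
t: 7.28
ee_pos: [530.4, 113.9, 151.9]
tool_rot: [2.238, 2.201, 0.006]
ft_force: [0.9, 0.4, -1.5]
gripper_width: 15.2
grasp_force: 49.7
```

```bash
python3 - <<'E'
from h import *
p,d=arm.snapshot("side");P=cloud("side",d);print(st())
cv2.imwrite("pics/d.png",cv2.resize(p[110:240,190:290],None,fx=4.5,fy=4.5,interpolation=cv2.INTER_CUBIC))
H,S,V=cv2.split(cv2.cvtColor(p,cv2.COLOR_BGR2HSV))
m=((H<8)|(H>172))&(S>150)&(P[...,2]>135)&(P[...,1]<200)&(P[...,0]<650)&(P[...,1]>0)
for b,s,c in blobs(m,20):print(s,P[b].mean(0).round(1),P[b].min(0).round(),P[b].max(0).round())
print(delta([436,338,165]))
E
```

```text
(7.3333, array([530. , 113.8, 150.8]), [[0.017, 1.0, 0.003], [1.0, -0.017, 0.001], [0.001, 0.003, -1.0]], array([ 0.166,  0.054,  1.953, -0.   ,  1.132,  0.182]), array([ 0.02,  0.42, -1.24]), 15.195512348629483, 49.66816842556)
[229 161  26   8 131] [527.6 102.1 169.4] [489.  73. 165.] [568. 149. 179.]
(array([222.6, -97.7, -14.4]), None)
```

View pics/d.png

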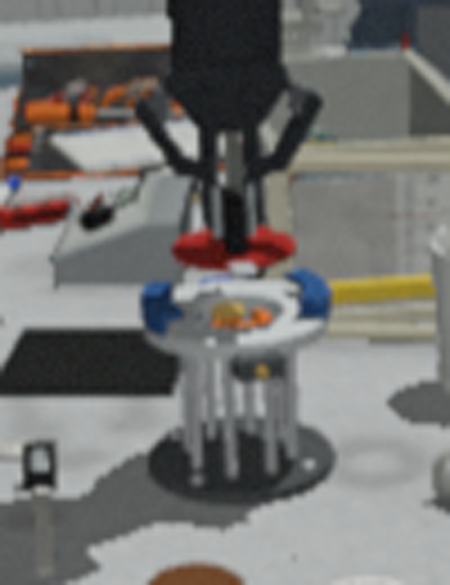

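The lid is free and held level above the collar; the orange follower shows in the mouth at (235,315) in the crop. Now I'll carry it to the mat.

Request:
{"api": "drive_tool", "payload": {
  "moves": [0.01, -0.004, -0.02, 0, 0, 0.03, -0.013, -0.02, 0, 0, 0.055, -0.024, -0.02, 0, 0, 0.08, -0.035, -0.02, 0, 0, 0.105, -0.046, -0.02, 0, 0, 0.13, -0.057, -0.02, 0, 0, 0.155, -0.068, -0.02, 0, 0, 0.18, -0.079, -0.01, 0, 0, 0.2, -0.088, 0.01, 0, 0, 0.215, -0.094, 0.03, 0, 0, 0.2225, -0.0975, 0.05, 0, 0, 0.2225, -0.0975, 0.07, 0, 0]
}}

```text
t: 8.33
ee_pos: [433.6, 339.3, 77.7]
tool_rot: [-2.237, -2.205, -0.0]
ft_force: [0.6, -0.4, -2.1]
gripper_width: 15.2
grasp_force: 49.7
```

```bash
python3 - <<'E'
from h import *
print(st(),delta([436,338,-1]))
E
```

```text
(8.3333, array([433.6, 339.3,  77.7]), [[0.015, 1.0, -0.0], [1.0, -0.015, 0.001], [0.0, -0.0, -1.0]], array([6.180e-01, 1.480e-01, 1.997e+00, 1.000e-03, 9.970e-01, 6.320e-01]), array([ 0.62, -0.38, -2.14]), 15.197504759970977, 49.71957206726074) (array([-1.4,  2.4, 78.7]), None)
```

Request:
{"api": "drive_tool", "payload": {
  "moves": [0, 0, 0.02, 0, 0, 0, 0, 0.04, 0, 0, 0, 0, 0.055, 0, 0, 0, 0, 0.065, 0, 0, 0, 0, 0.07, 0, 0, 0, 0, 0.073, 0, 0, 0, 0, 0.075, 0, 0, 0, 0, 0.077, 0, 0, 0, 0, 0.077, 0, 0]
}}

```text
t: 9.08
ee_pos: [435.4, 338.0, 2.5]
tool_rot: [2.24, 2.203, 0.002]
ft_force: [-0.1, -0.1, -2.2]
gripper_width: 14.9
grasp_force: 49.6
```

Request:
{"api": "drive_tool", "payload": {
  "moves": [0, 0, 0.001, 0, 0, 0, 0, 0.002, 0, 0, 0, 0, 0.003, 0, 0, 0, 0, 0.003, 0, 0]
}}

```text
t: 9.42
ee_pos: [434.8, 337.6, -1.1]
tool_rot: [2.24, 2.203, 0.0]
ft_force: [0.1, 0.5, -2.7]
gripper_width: 15.0
grasp_force: 49.6
```

Request:
{"api": "drive_tool", "payload": {
  "moves": [0, 0, 0.001, 0, 0, 0, 0, 0.002, 0, 0, 0, 0, 0.003, 0, 0, 0, 0, 0.003, 0, 0]
}}

```text
t: 9.75
ee_pos: [435.0, 337.8, -1.5]
tool_rot: [-2.24, -2.203, 0.001]
ft_force: [-5.7, -5.2, 15.4]
gripper_width: 15.1
grasp_force: 52.2
```

Request:
{"api": "drive_tool", "payload": {
  "moves": [0, 0, -0.003, 0, 0, 0, 0, -0.003, 0, 0.0, 0, 0, -0.003, 0, 0.05, 0, 0, -0.003, 0, 0.05, 0, 0, -0.003, 0, 0.05, 0, 0, -0.003, 0, 0.05, 0, 0, -0.03, 0, 0.05, 0, 0, -0.07, 0, 0.05, 0, 0, -0.11, 0, 0.05, 0, 0, -0.15, 0, 0.05, 0, 0, -0.19, 0, 0.05, 0, 0, -0.2, 0, 0.085]
}}

```text
t: 10.75
ee_pos: [438.4, 340.2, 204.1]
tool_rot: [2.238, 2.202, 0.019]
ft_force: [1.4, 0.8, 0.9]
gripper_width: 60.8
grasp_force: 0.0
```

```bash
cat >> h.py <<'E'
def white(n="top"):
    p,d=arm.snapshot(n);P=cloud(n,d);H,S,V=cv2.split(cv2.cvtColor(p,cv2.COLOR_BGR2HSV))
    m=(S<40)&(V>200)&(P[...,2]>12)&(P[...,2]<32)&(P[...,0]>330)&(P[...,0]<660)&(P[...,1]<70)
    return p,P,[(s[2:].tolist(),plane(n,*c,20).round(1)) for b,s,c in blobs(m,60)]
E
python3 - <<'E'
from h import *
p,P,w=white();print(w);print(st())
H,S,V=cv2.split(cv2.cvtColor(p,cv2.COLOR_BGR2HSV))
for b,s,c in blobs(((H<8)|(H>172))&(S>120)&(P[...,2]<60)&(P[...,1]>200)&(P[...,1]<450)&(P[...,0]>330)&(P[...,0]<540),30): print(s,plane("top",*c,15).round(1),np.percentile(P[b],50,0).round(1))
cv2.imwrite("pics/e.png",cv2.resize(p[120:290,100:380],None,fx=2.8,fy=2.8,interpolation=cv2.INTER_CUBIC))
print(delta([576,-132,200],90))
E
```

```text
[([18, 18, 228], array([ 576.5, -132.5,   20. ])), ([18, 17, 217], array([ 567.6, -294.4,   20. ])), ([18, 18, 234], array([ 423.8, -318.1,   20. ]))]
(10.8, array([438.5, 340.3, 203.6]), [[0.016, 1.0, 0.01], [1.0, -0.017, 0.007], [0.007, 0.01, -1.0]], array([0.615, 0.031, 1.876, 0.   , 1.222, 0.632]), array([0.73, 0.44, 0.61]), 67.94948683134709, 0.0)
[138 219  25  28 377] [440.9 331.7  15. ] [448.  331.2  15.9]
(array([-470. ,  145.3,    1.6]), np.float64(89.05136924893634))
```

View pics/e.png

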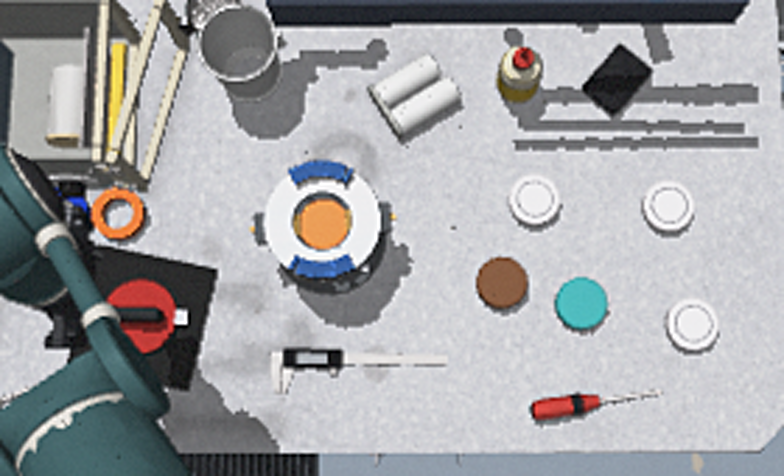

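The lid lies handle-up on the mat at (140,315) in the crop, the mouth is open with the orange follower at (323,222), and the three blanks are unmoved. Next is blank 1.

Request:
{"api": "drive_tool", "payload": {
  "moves": [-0.02, 0.006, 0, 7, 0.085, -0.06, 0.018, 0, 14, 0.085, -0.1, 0.031, 0, 21, 0.085, -0.14, 0.043, 0, 28, 0.085, -0.18, 0.056, 0, 35, 0.085, -0.22, 0.068, 0, 42, 0.085, -0.26, 0.08, 0, 49, 0.085, -0.3, 0.093, 0, 56, 0.085, -0.34, 0.105, 0, 63, 0.085, -0.38, 0.117, 0, 70, 0.085, -0.42, 0.13, 0, 77, 0.085, -0.455, 0.141, 0, 83, 0.085]
}}

```text
t: 11.8
ee_pos: [567.6, -121.9, 194.0]
tool_rot: [-3.137, -0.156, 0.003]
ft_force: [1.0, -0.5, -0.4]
gripper_width: 85.4
grasp_force: 0.0
```

```bash
python3 - <<'E'
from h import *
p,P,w=white();print(w);print(st(),delta([576.5,-132.5,60],90))
H,S,V=cv2.split(cv2.cvtColor(p,cv2.COLOR_BGR2HSV));roi=np.zeros(H.shape,np.uint8)
for nm,m in(("outer",(np.abs(P[...,2]-120)<5)&(S<60)&(V>150)&(np.hypot(P[...,0]-530,P[...,1]-115)<75)),):
    q=np.argwhere(m)[:,::-1]; w=np.array([plane("top",*x,120)[:2] for x in q],np.float32); print(nm,len(q),cv2.minEnclosingCircle(w))
    t=m.astype(np.uint8);cs,hi=cv2.findContours(t,cv2.RETR_CCOMP,cv2.CHAIN_APPROX_NONE)
    for c,hh in zip(cs,hi[0]):
        if hh[3]>=0 and len(c)>20:
            ww=np.array([plane("top",*x,120)[:2] for x in c[:,0]],np.float32);print("hole",cv2.fitEllipse(ww))
b=(H>95)&(H<125)&(S>120)&(np.abs(P[...,2]-135)<5)&(np.hypot(P[...,0]-530,P[...,1]-115)<75)
for bb,s,c in blobs(b,30): print("claw",plane("top",*c,135).round(1))
E
```

```text
[([18, 15, 195], array([ 580.6, -133.6,   20. ])), ([18, 17, 231], array([ 567.4, -294.1,   20. ])), ([18, 18, 246], array([ 423.9, -317.9,   20. ]))]
(11.85, array([ 569.7, -128.5,  194.1]), [[0.996, 0.092, 0.0], [0.092, -0.996, -0.005], [-0.0, 0.005, -1.0]], array([-0.261,  0.101,  1.819, -0.005,  1.22 ,  1.219]), array([ 3.17, -4.79,  0.44]), 85.04391655417018, 0.0) (array([  6.5,   3.9, 134.1]), np.float64(5.272800333433338))
outer 660 ((530.5054321289062, 114.96127319335938), 65.51085662841797)
hole ((530.1685180664062, 115.01945495605469), (69.4300537109375, 71.52853393554688), 116.72819519042969)
claw [584.1 118.7 135. ]
claw [475.5 112.9 135. ]
```

Request:
{"api": "drive_tool", "payload": {
  "moves": [0, 0, 0, 5, 0.085, 0, 0, 0.02, 5, 0.085, 0, 0, 0.05, 5, 0.085, 0, 0, 0.08, 5, 0.085, 0, 0, 0.11, 5, 0.085, 0, 0, 0.14, 5, 0.085, 0, 0, 0.16, 5, 0.085, 0, 0, 0.17, 5, 0.085, 0, 0, 0.17, 5, 0.085]
}}

```text
t: 12.6
ee_pos: [564.6, -118.5, 21.6]
tool_rot: [-3.139, -0.03, 0.012]
ft_force: [0.1, 0.1, -0.0]
gripper_width: 85.3
grasp_force: 0.0
```

```bash
python3 - <<'E'
from h import *
print(st(),delta([576.5,-132.5,-25],90))
p,d=arm.snapshot("side");P=cloud("side",d);H,S,V=cv2.split(cv2.cvtColor(p,cv2.COLOR_BGR2HSV))
m=(S<40)&(V>170)&(P[...,2]>14)&(P[...,2]<30)&(np.hypot(P[...,0]-576,P[...,1]+132)<60)
for b,s,c in blobs(m): print(s,plane("side",*c,20))
E
```

```text
(12.6, array([ 564.6, -118.5,   21.6]), [[1.0, 0.019, -0.008], [0.019, -1.0, 0.002], [-0.008, -0.002, -1.0]], array([-0.25 ,  0.268,  1.971, -0.   ,  0.911,  1.302]), array([ 0.09,  0.13, -0.04]), 85.25407836122844, 0.0) (array([12. , 14.3, 46.5]), np.float64(1.0778698096619337))
[262 238  22  13 209] [ 577.22846981 -134.32984445   20.        ]
```

Request:
{"api": "drive_tool", "payload": {
  "moves": [0.006, 0.007, 0, 1, 0.085, 0.012, 0.0145, 0, 1, 0.085, 0.012, 0.0145, 0.01, 1, 0.085, 0.012, 0.0145, 0.025, 1, 0.085, 0.012, 0.0145, 0.035, 1, 0.085, 0.012, 0.0145, 0.042, 1, 0.085, 0.012, 0.0145, 0.0465, 1, 0.085, 0.012, 0.0145, 0.0465, 1, 0.085, 0.012, 0.0145, 0.0465, 1, 0.085]
}}

```text
t: 13.4
ee_pos: [580.4, -133.8, -20.8]
tool_rot: [-3.141, -0.002, 0.001]
ft_force: [-0.1, 0.2, 0.3]
gripper_width: 85.1
grasp_force: 0.0
```

Request:
{"api": "drive_tool", "payload": {
  "moves": [0, 0, 0, 0, 0.05, 0, 0, 0, 0, 0.05, 0, 0, 0, 0, 0.05, 0, 0, 0, 0, 0.05, 0, 0, 0, 0, 0.05, 0, 0, 0, 0, 0.05],
  "newtons": 40
}}

```text
t: 13.9
ee_pos: [581.6, -134.1, -19.3]
tool_rot: [3.141, 0.002, 0.003]
ft_force: [-0.9, 1.6, 5.4]
gripper_width: 59.7
grasp_force: 43.8
```

```bash
python3 - <<'E'
from h import *
print(st())
p,d=arm.snapshot("side");P=cloud("side",d)
for v in range(226,258,2): print(v,[ (P[v,u].round(0).astype(int).tolist(),int(p[v,u].max())) for u in (268,271,274)])
cv2.imwrite("pics/f.png",cv2.resize(p[190:270,220:320],None,fx=6,fy=6,interpolation=cv2.INTER_CUBIC))
E
```

```text
(13.9, array([ 581.6, -134.1,  -19.3]), [[1.0, 0.001, 0.002], [0.001, -1.0, -0.001], [0.002, 0.001, -1.0]], array([-0.268,  0.35 ,  1.953,  0.   ,  0.836,  1.301]), array([-0.89,  1.6 ,  5.41]), 59.67574582217165, 43.795360638177954)
226 [([571, -102, 58], 28), ([568, -161, 87], 37), ([570, -195, 104], 29)]
228 [([572, -98, 49], 88), ([568, -164, 84], 40), ([570, -193, 98], 32)]
230 [([571, -102, 45], 66), ([567, -167, 79], 38), ([569, -195, 94], 27)]
232 [([571, -102, 39], 63), ([579, -103, 39], 37), ([570, -194, 87], 30)]
234 [([571, -101, 32], 69), ([579, -102, 32], 30), ([569, -198, 84], 28)]
236 [([571, -101, 26], 74), ([579, -104, 27], 32), ([569, -195, 76], 34)]
238 [([571, -100, 19], 90), ([579, -103, 20], 70), ([569, -195, 71], 33)]
240 [([568, -117, 23], 101), ([576, -117, 22], 101), ([570, -194, 65], 31)]
242 [([567, -125, 21], 122), ([574, -128, 22], 127), ([575, -166, 43], 46)]
244 [([565, -135, 21], 121), ([572, -138, 21], 116), ([574, -169, 39], 72)]
246 [([563, -145, 21], 116), ([570, -151, 23], 115), ([574, -171, 34], 73)]
248 [([561, -157, 21], 121), ([568, -158, 21], 103), ([575, -167, 26], 71)]
250 [([560, -163, 19], 150), ([568, -161, 17], 145), ([574, -169, 21], 73)]
252 [([561, -156, 9], 152), ([568, -160, 10], 155), ([575, -168, 14], 97)]
254 [([560, -159, 4], 154), ([568, -161, 5], 156), ([576, -162, 4], 145)]
256 [([559, -164, 1], 102), ([567, -167, 3], 108), ([575, -166, 1], 108)]
```

View pics/f.png

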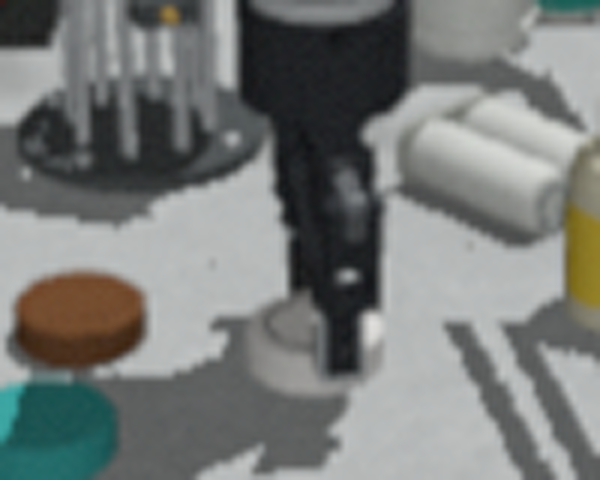

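The near finger grips the blank about 6 mm to the +x side of its centre, at crop (340,340) against the disc centre at (315,345). I'll regrip centred.

Request:
{"api": "drive_tool", "payload": {
  "moves": [0, 0, 0, 0, 0.08, 0, 0, 0, 0, 0.08, 0, 0, 0, 0, 0.08, 0, 0, 0, 0, 0.08, -0.003, 0, 0, 0, 0.08, -0.006, 0, 0.001, 0, 0.08, -0.006, 0, 0.001, 0, 0.08, -0.006, 0, 0.001, 0, 0.05, -0.006, 0, 0.001, 0, 0.05, -0.006, 0, 0.001, 0, 0.05, -0.006, 0, 0.001, 0, 0.05, -0.006, 0, 0.001, 0, 0.05]
}}

```text
t: 14.95
ee_pos: [574.9, -134.0, -21.2]
tool_rot: [3.141, 0.001, 0.001]
ft_force: [-1.0, -0.1, 4.0]
gripper_width: 59.5
grasp_force: 43.6
```

```bash
python3 - <<'E'
from h import *
print(st())
p,d=arm.snapshot("side");P=cloud("side",d)
H,S,V=cv2.split(cv2.cvtColor(p,cv2.COLOR_BGR2HSV))
for v in (250,252,254,256):
  for u0 in (255,): print(v,[(int(p[v,u].max()),P[v,u].round(0).astype(int).tolist()) for u in range(258,288,2)])
E
```

```text
(14.95, array([ 574.9, -134. ,  -21.2]), [[1.0, 0.001, 0.001], [0.001, -1.0, -0.0], [0.001, 0.0, -1.0]], array([-0.271,  0.344,  1.967, -0.   ,  0.83 ,  1.299]), array([-1.  , -0.12,  4.  ]), 59.50670999943077, 43.57673186575994)
250 [(97, [538, -128, 1]), (100, [544, -126, -1]), (123, [548, -139, 6]), (138, [551, -148, 11]), (146, [556, -155, 15]), (152, [561, -157, 16]), (100, [564, -167, 21]), (46, [568, -176, 26]), (30, [574, -172, 23]), (42, [578, -178, 25]), (135, [585, -170, 20]), (146, [592, -160, 13]), (145, [600, -152, 8]), (178, [607, -142, 1]), (186, [612, -143, 2])]
252 [(95, [537, -138, 1]), (96, [542, -139, 1]), (113, [547, -140, 1]), (140, [551, -149, 6]), (147, [556, -155, 8]), (152, [561, -157, 9]), (120, [564, -166, 14]), (45, [568, -174, 19]), (42, [573, -174, 18]), (50, [579, -174, 17]), (133, [585, -171, 15]), (145, [593, -158, 6]), (150, [600, -152, 2]), (187, [606, -149, -1]), (187, [610, -152, 1])]
254 [(95, [535, -148, 1]), (97, [540, -150, 1]), (96, [545, -152, 2]), (107, [551, -150, 0]), (134, [556, -149, -1]), (150, [560, -160, 5]), (144, [565, -160, 4]), (122, [570, -163, 6]), (133, [576, -161, 4]), (135, [581, -160, 3]), (140, [587, -158, 1]), (164, [592, -160, 2]), (183, [598, -159, 0]), (185, [603, -162, 1]), (184, [608, -162, 1])]
256 [(99, [533, -158, 1]), (100, [538, -160, 1]), (97, [544, -158, 0]), (96, [549, -163, 2]), (95, [555, -159, -1]), (97, [559, -162, 0]), (107, [564, -169, 4]), (109, [570, -166, 1]), (103, [575, -166, 1]), (133, [580, -165, 0]), (183, [584, -173, 4]), (184, [590, -170, 1]), (184, [595, -174, 3]), (186, [601, -170, 0]), (186, [605, -174, 2])]
```

Request:
{"api": "drive_tool", "payload": {
  "moves": [0, 0, -0.02, 0, 0.05, 0, 0, -0.05, 0, 0.05, 0, 0, -0.09, 0, 0.05, 0, 0, -0.13, 0, 0.05, -0.003, -0.015, -0.16, 0, 0.05, -0.009, -0.05, -0.165, 0, 0.05, -0.016, -0.085, -0.165, 0, 0.05, -0.022, -0.12, -0.165, 0, 0.05, -0.029, -0.155, -0.165, 0, 0.05, -0.035, -0.19, -0.165, 0, 0.05, -0.042, -0.225, -0.165, 0, 0.05, -0.046, -0.248, -0.165, 0, 0.05]
}}

```text
t: 16.0
ee_pos: [526.8, 116.9, 142.8]
tool_rot: [-3.141, -0.003, 0.002]
ft_force: [0.5, -0.4, -0.3]
gripper_width: 60.0
grasp_force: 43.8
```

Request:
{"api": "drive_tool", "payload": {
  "moves": [0, 0, 0, 0, 0.05, 0, 0, 0, 0, 0.05, 0, 0, 0, 0, 0.05]
}}

```text
t: 16.25
ee_pos: [528.1, 113.8, 142.9]
tool_rot: [3.141, 0.003, -0.001]
ft_force: [-0.1, -0.6, -1.3]
gripper_width: 60.0
grasp_force: 43.9
```

```bash
python3 - <<'E'
from h import *
print(st(),delta([529,113.7,95],90))
p,d=arm.snapshot("side");P=cloud("side",d)
cv2.imwrite("pics/g.png",cv2.resize(p[110:240,190:300],None,fx=4.5,fy=4.5,interpolation=cv2.INTER_CUBIC))
E
```

```text
(16.25, array([528.1, 113.8, 142.9]), [[1.0, 0.002, -0.001], [0.002, -1.0, -0.001], [-0.001, 0.001, -1.0]], array([ 1.660e-01,  6.000e-02,  1.961e+00, -1.000e-03,  1.121e+00,
        1.736e+00]), array([-0.14, -0.62, -1.3 ]), 60.029084261269794, 43.855627903249115) (array([ 1. ,  0. , 47.9]), np.float64(0.09180074151697681))
```

View pics/g.png

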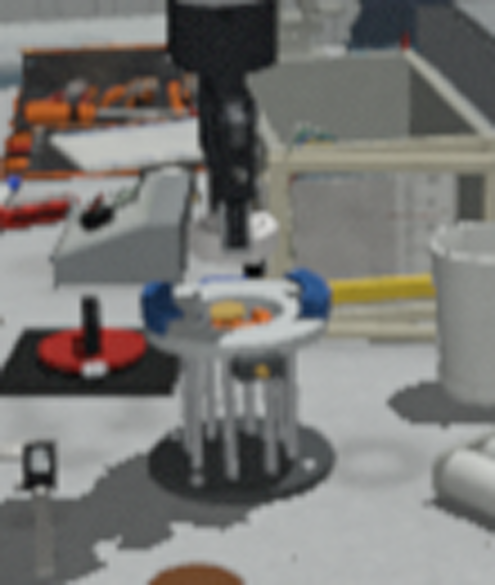

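The blank is held level above the mouth. Lowering it.

Request:
{"api": "drive_tool", "payload": {
  "moves": [0.001, 0, 0.015, 0, 0.05, 0.001, 0, 0.03, 0, 0.05, 0.001, 0, 0.036, 0, 0.05, 0.001, 0, 0.04, 0, 0.05, 0.001, 0, 0.043, 0, 0.05, 0.001, 0, 0.046, 0, 0.05, 0.001, 0, 0.048, 0, 0.05, 0.001, 0, 0.048, 0, 0.05]
}}

```text
t: 16.97
ee_pos: [529.4, 114.0, 95.4]
tool_rot: [-3.142, -0.001, -0.0]
ft_force: [-0.2, 0.1, -0.7]
gripper_width: 59.8
grasp_force: 43.8
```

Request:
{"api": "drive_tool", "payload": {
  "moves": [0, 0, 0.002, 0, 0.05, 0, 0, 0.004, 0, 0.05, 0, 0, 0.005, 0, 0.05, 0, 0, 0.005, 0, 0.05]
}}

```text
t: 17.3
ee_pos: [529.5, 114.2, 90.7]
tool_rot: [-3.142, -0.002, -0.001]
ft_force: [-0.9, -0.5, 0.4]
gripper_width: 59.7
grasp_force: 45.0
```

Request:
{"api": "drive_tool", "payload": {
  "moves": [0, 0, 0, 0, 0.075, 0, 0, 0, 0, 0.075, 0, 0, 0, 0, 0.075, 0, 0, -0.01, 0, 0.075, 0, 0, -0.03, 0, 0.075, 0, 0, -0.05, 0, 0, 0, 0, -0.05, 0, 0, 0, 0, -0.05, 0, 0, 0, 0, -0.05, 0, 0, 0, 0, -0.05, 0, 0, 0, 0, -0.05, 0, 0]
}}

```text
t: 18.22
ee_pos: [528.3, 113.9, 139.1]
tool_rot: [3.141, 0.001, -0.004]
ft_force: [-0.1, -0.5, -0.4]
gripper_width: 1.6
grasp_force: 0.0
```

```bash
python3 - <<'E'
from h import *
print(st(),delta([529.2,113.8,100],90))
p,d=arm.snapshot("side");P=cloud("side",d)
H,S,V=cv2.split(cv2.cvtColor(p,cv2.COLOR_BGR2HSV))
b=p[150:200,215:275];cv2.imwrite("pics/h.png",cv2.resize(b,None,fx=9,fy=9,interpolation=cv2.INTER_CUBIC))
m=(S<40)&(V>90)&(P[...,2]>127)&(P[...,2]<142)&(np.hypot(P[...,0]-530,P[...,1]-115)<50)
for b,s,c in blobs(m,20): print(s,plane("side",*c,130),np.median(P[b],0))
E
```

```text
(18.2167, array([528.3, 113.9, 139.1]), [[1.0, 0.001, -0.002], [0.001, -1.0, -0.0], [-0.002, 0.0, -1.0]], array([ 0.166,  0.065,  1.963, -0.   ,  1.115,  1.736]), array([-0.07, -0.54, -0.37]), 1.6371987886788988, 0.0) (array([ 1. ,  0.1, 39.1]), np.float64(0.0515195643118318))
[233 173  20   7 112] [531.07924152 110.28867391 130.        ] [530.61309651 108.67132682 130.58318817]
```

View pics/h.png

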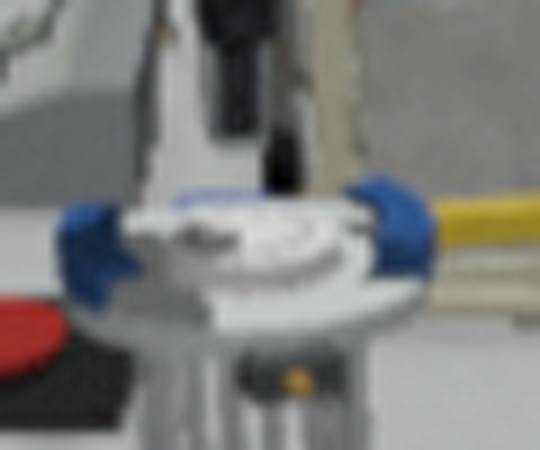

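The blank sits level in the mouth, at crop (260,240), with its top at about 130 mm. Pressing with the shut fingers.

Request:
{"api": "drive_tool", "payload": {
  "moves": [0.001, 0, 0.02, 0, 0, 0.001, 0, 0.032, 0, 0, 0.001, 0, 0.036, 0, 0, 0.001, 0, 0.038, 0, 0, 0.001, 0, 0.04, 0, 0, 0.001, 0, 0.042, 0, 0, 0.001, 0, 0.044, 0, 0, 0.001, 0, 0.046, 0, 0, 0.001, 0, 0.048, 0, 0]
}}

```text
t: 19.02
ee_pos: [530.9, 116.1, 94.5]
tool_rot: [-3.138, 0.0, -0.002]
ft_force: [-5.4, 6.3, 13.8]
gripper_width: -0.1
grasp_force: 8.1
```

Request:
{"api": "drive_tool", "payload": {
  "moves": [0, 0, 0.002, 0, 0, 0, 0, 0.004, 0, 0, 0, 0, 0.006, 0, 0, 0, 0, 0.008, 0, 0, 0, 0, 0.01, 0, 0, 0, 0, 0.01, 0, 0]
}}

```text
t: 19.52
ee_pos: [529.5, 116.5, 83.2]
tool_rot: [-3.138, -0.001, 0.002]
ft_force: [-4.1, 7.5, 6.9]
gripper_width: 0.3
grasp_force: 5.0
```

Request:
{"api": "drive_tool", "payload": {
  "moves": [0, 0.001, 0.002, 0, 0, 0, 0.001, 0.004, 0, 0, 0, 0.001, 0.006, 0, 0, 0, 0.001, 0.008, 0, 0, 0, 0.001, 0.01, 0, 0, 0, 0.001, 0.011, 0, 0, 0, 0.001, 0.011, 0, 0]
}}

```text
t: 20.1
ee_pos: [529.5, 116.0, 72.1]
tool_rot: [-3.137, -0.0, 0.003]
ft_force: [-4.4, 9.2, 7.8]
gripper_width: -0.2
grasp_force: 5.5
```

```bash
python3 - <<'E'
from h import *
print(st())
p,d=arm.snapshot("side");P=cloud("side",d)
b=p[150:200,215:275];cv2.imwrite("pics/i.png",cv2.resize(b,None,fx=9,fy=9,interpolation=cv2.INTER_CUBIC))
E
```

```text
(20.1, array([529.5, 116. ,  72.1]), [[1.0, 0.0, -0.002], [0.0, -1.0, 0.005], [-0.002, -0.005, -1.0]], array([0.166, 0.139, 2.018, 0.006, 0.985, 1.734]), array([-4.36,  9.24,  7.8 ]), -0.15232072037077038, 5.543387867510319)
```

View pics/i.png

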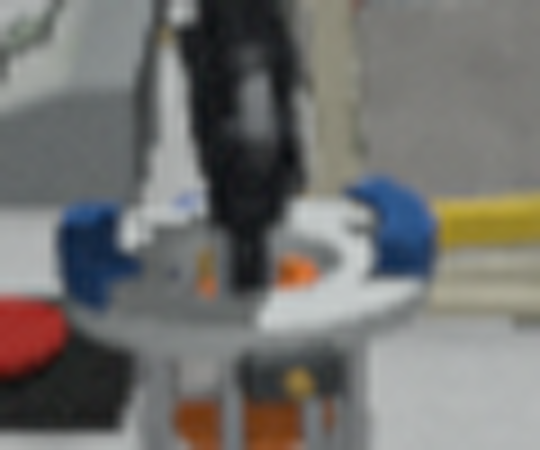

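```bash
python3 - <<'E'
from h import *
p,d=arm.snapshot("side");P=cloud("side",d);H,S,V=cv2.split(cv2.cvtColor(p,cv2.COLOR_BGR2HSV))
near=(np.hypot(P[...,0]-530,P[...,1]-115)<45)&(P[...,2]>20)
for nm,m in(("or",(H<20)&(S>130)&(V>60)),("wh",(S<40)&(V>100)&(P[...,2]<116))):
    for b,s,c in blobs(m&near,3): print(nm,s,np.median(P[b],0).round(),P[b].min(0).round(),P[b].max(0).round(),p[b].mean(0).round())
q=np.hstack([cv2.resize(p[165:215,220:270],None,fx=8,fy=11,interpolation=cv2.INTER_CUBIC)])
t,_=arm.snapshot("top")
cv2.imwrite("pics/j.png",np.hstack([q,cv2.resize(t[175:225,190:240],None,fx=7.6,fy=11,interpolation=cv2.INTER_CUBIC)]))
print(arm.observe()["ft_torque"])
E
```

```text
or [235 195   4   5  18] [509. 108.  62.] [504.  95.  58.] [515. 122.  64.] [ 32.  64. 117.]
or [242 195   6   5  29] [534.  98.  63.] [524.  84.  60.] [543. 114.  65.] [ 32.  64. 113.]
wh [233 177   6   5  15] [510. 143. 112.] [503. 137. 102.] [520. 149. 115.] [110. 113. 112.]
wh [246 176   7   4  10] [554. 141. 113.] [546. 126. 110.] [563. 149. 116.] [125. 126. 122.]
wh [230 188  13  26 144] [499.  95.  64.] [490.  73.  20.] [523. 130.  96.] [116. 115. 114.]
wh [249 188   7  25  98] [564. 101.  48.] [544.  74.  21.] [569. 135.  91.] [116. 115. 113.]
wh [236 200   2   5   8] [512. 147.  26.] [510. 145.  20.] [514. 150.  35.] [116. 116. 115.]
wh [244 201   3   3   6] [540. 149.  23.] [537. 147.  20.] [544. 152.  28.] [117. 118. 118.]
[ 1.50564501  0.70431186 -0.01160002]
```

View pics/j.png

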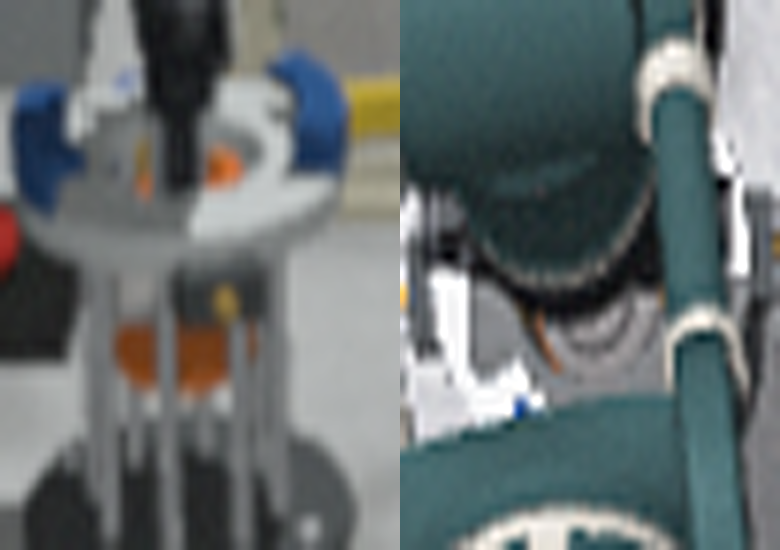

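The follower's orange rim is level between the rods at (185,350) in the left crop, so the blank is going down straight. Pressing a little more, then letting go.

Request:
{"api": "drive_tool", "payload": {
  "moves": [0, 0, 0.002, 0, 0, 0, 0, 0.004, 0, 0, 0, 0, 0.006, 0, 0, 0, 0, 0.006, 0, 0]
}}

```text
t: 20.58
ee_pos: [529.7, 115.8, 66.3]
tool_rot: [-3.137, -0.0, 0.002]
ft_force: [-3.6, 7.9, 7.5]
gripper_width: 0.3
grasp_force: 5.4
```

Request:
{"api": "drive_tool", "payload": {
  "moves": [0, 0, -0.005, 0, 0, 0, 0, -0.015, 0, 0, 0, 0, -0.035, 0, 0, 0, 0, -0.065, 0, 0, 0, 0, -0.1, 0, 0, 0, 0.03, -0.12, 0, 0.05, 0, 0.06, -0.12, 0, 0.085, 0, 0.09, -0.12, 0, 0.085, 0, 0.12, -0.12, 0, 0.085, 0, 0.15, -0.12, 0, 0.085, 0, 0.18, -0.12, 0, 0.085, 0, 0.2, -0.12, 0, 0.085]
}}

```text
t: 21.58
ee_pos: [529.8, -89.6, 185.3]
tool_rot: [3.14, -0.0, -0.001]
ft_force: [-0.0, 0.4, -0.1]
gripper_width: 83.3
grasp_force: 0.0
```

```bash
cat >> h.py <<'E'
def bore():
    p,d=arm.snapshot("top");P=cloud("top",d);H,S,V=cv2.split(cv2.cvtColor(p,cv2.COLOR_BGR2HSV))
    m=(np.hypot(P[...,0]-530,P[...,1]-115)<26)&(P[...,2]>60); q=P[m]
    A=np.c_[q[:,:2]-[530,115],np.ones(len(q))];c=np.linalg.lstsq(A,q[:,2],rcond=None)[0]
    print("bore n",m.sum(),"z",np.percentile(q[:,2],[5,50,95]).round(1),"slope",c.round(3),"sat",np.median(S[m]))
    return p
E
python3 - <<'E'
from h import *
p,P,w=white();print(w);print(st(),delta([567.5,-294.3,100],90))
p=bore();cv2.imwrite("pics/k.png",cv2.resize(p[170:230,180:250],None,fx=7,fy=7,interpolation=cv2.INTER_CUBIC))
E
```

```text
[([18, 17, 227], array([ 567.3, -294.3,   20. ])), ([18, 18, 246], array([ 423.8, -317.8,   20. ]))]
(21.6333, array([530. , -92.2, 185.3]), [[1.0, -0.002, -0.001], [-0.002, -1.0, -0.003], [-0.001, 0.003, -1.0]], array([-0.216,  0.02 ,  1.921, -0.004,  1.2  ,  1.358]), array([ 0.3 , -2.16,  0.32]), 84.87207933812907, 0.0) (array([ 37.8, 201.7,  86. ]), np.float64(-0.0888019386689507))
bore n 2053 z [ 105.3 1064.  1076.5] slope [ 5.50400e+00 -1.19000e-01  9.41544e+02] sat 1.0
```

View pics/k.png

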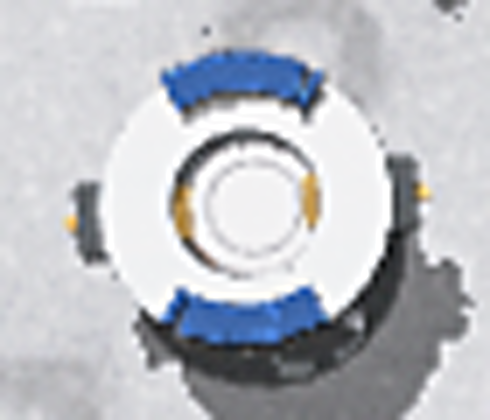

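The blank is down, with both brass catches over it at crop (184,210) and (312,200). Next is blank 2.

Request:
{"api": "drive_tool", "payload": {
  "moves": [0.005, 0.03, 0, 0, 0.085, 0.011, 0.06, 0, 0, 0.085, 0.016, 0.09, 0, 0, 0.085, 0.022, 0.12, 0.02, 0, 0.085, 0.028, 0.15, 0.05, 0, 0.085, 0.033, 0.18, 0.08, 0, 0.085, 0.037, 0.195, 0.11, 0, 0.085, 0.037, 0.195, 0.14, 0, 0.085, 0.037, 0.195, 0.155, 0, 0.085, 0.037, 0.195, 0.155, 0, 0.085, 0.037, 0.195, 0.155, 0, 0.085]
}}

```text
t: 22.6
ee_pos: [566.6, -280.7, 29.0]
tool_rot: [-3.14, -0.002, 0.005]
ft_force: [0.0, 0.5, 0.8]
gripper_width: 84.8
grasp_force: 0.0
```

```bash
cat >> h.py <<'E'
def bl(n,x,y):
    p,d=arm.snapshot(n);P=cloud(n,d);H,S,V=cv2.split(cv2.cvtColor(p,cv2.COLOR_BGR2HSV))
    m=(S<40)&(V>110)&(P[...,2]>14)&(P[...,2]<30)&(np.hypot(P[...,0]-x,P[...,1]-y)<60)
    for b,s,c in blobs(m,15): print(n,s,plane(n,*c,20).round(1))
E
sed -i 's/(P\[...,2\]>60); q/(P[...,2]>60)\&(P[...,2]<150); q/' h.py
python3 - <<'E'
from h import *
bl("side",567,-294);print(st(),delta([567,-295,-21.5],90))
E
```

```text
side [269 271  26  17 355] [ 566.7 -298.6   20. ]
(22.65, array([ 568.1, -281.4,   30.8]), [[1.0, 0.001, 0.0], [0.001, -1.0, 0.0], [0.0, -0.0, -1.0]], array([-0.499,  0.346,  1.845,  0.   ,  0.95 ,  1.07 ]), array([ 0.35, -0.33, -0.28]), 85.05645164324568, 0.0) (array([-1.1, 13.6, 52.3]), np.float64(0.08325063582935854))
```

Request:
{"api": "drive_tool", "payload": {
  "moves": [-0.001, 0.007, 0, 0, 0.085, -0.001, 0.0135, 0, 0, 0.085, -0.001, 0.0135, 0.015, 0, 0.085, -0.001, 0.0135, 0.03, 0, 0.085, -0.001, 0.0135, 0.042, 0, 0.085, -0.001, 0.0135, 0.049, 0, 0.085, -0.001, 0.0135, 0.052, 0, 0.085, -0.001, 0.0135, 0.052, 0, 0.085, -0.001, 0.0135, 0.052, 0, 0.085]
}}

```text
t: 23.4
ee_pos: [567.1, -295.7, -21.2]
tool_rot: [3.141, 0.001, 0.001]
ft_force: [0.2, -0.4, -0.5]
gripper_width: 84.8
grasp_force: 0.0
```

Request:
{"api": "drive_tool", "payload": {
  "moves": [0, 0, 0, 0, 0.05, 0, 0, 0, 0, 0.05, 0, 0, 0, 0, 0.05, 0, 0, 0, 0, 0.05, 0, 0, 0, 0, 0.05, 0, 0, 0, 0, 0.05]
}}

```text
t: 23.9
ee_pos: [567.7, -295.9, -20.0]
tool_rot: [3.141, 0.002, 0.003]
ft_force: [-1.5, 0.2, 5.9]
gripper_width: 59.9
grasp_force: 43.5
```

```bash
python3 - <<'E'
from h import *
p,d=arm.snapshot("side");P=cloud("side",d)
print(st())
for v in range(282,294,2): print(v,[(int(p[v,u].max()),P[v,u].round(0).astype(int).tolist()) for u in range(266,300,3)])
E
```

```text
(23.95, array([ 567.7, -295.9,  -20. ]), [[1.0, 0.001, 0.002], [0.001, -1.0, -0.001], [0.002, 0.001, -1.0]], array([-0.519,  0.419,  1.856,  0.   ,  0.865,  1.05 ]), array([-0.92,  0.88,  5.49]), 59.918819771735784, 43.486802810803056)
282 [(103, [533, -276, 0]), (117, [537, -293, 11]), (134, [542, -304, 18]), (108, [548, -309, 21]), (111, [555, -311, 21]), (121, [558, -330, 34]), (39, [563, -338, 39]), (36, [570, -338, 38]), (185, [578, -331, 32]), (216, [589, -314, 19]), (190, [603, -290, 1]), (195, [610, -290, 0])]
284 [(100, [532, -284, 0]), (116, [537, -295, 7]), (145, [542, -308, 15]), (142, [547, -315, 20]), (130, [553, -319, 22]), (120, [558, -331, 29]), (37, [563, -337, 33]), (37, [570, -337, 32]), (172, [579, -328, 25]), (162, [588, -319, 17]), (190, [601, -296, 0]), (191, [608, -299, 1])]
286 [(99, [530, -292, 0]), (113, [537, -296, 2]), (142, [541, -308, 10]), (152, [547, -316, 15]), (159, [553, -321, 18]), (122, [558, -331, 24]), (34, [563, -338, 29]), (39, [571, -334, 24]), (139, [578, -331, 21]), (150, [590, -313, 7]), (190, [599, -304, 0]), (194, [605, -309, 2])]
288 [(101, [529, -300, 1]), (103, [536, -301, 1]), (143, [541, -311, 7]), (153, [547, -314, 8]), (159, [553, -321, 12]), (119, [558, -330, 18]), (32, [563, -339, 23]), (36, [570, -337, 21]), (137, [579, -329, 14]), (159, [590, -313, 2]), (189, [597, -313, 1]), (193, [604, -315, 1])]
290 [(102, [527, -308, 1]), (103, [535, -307, -1]), (117, [541, -311, 1]), (155, [547, -318, 5]), (160, [553, -321, 7]), (135, [558, -330, 13]), (98, [565, -329, 11]), (111, [572, -330, 11]), (149, [581, -322, 4]), (191, [589, -318, 0]), (189, [595, -323, 3]), (191, [602, -322, 1])]
292 [(100, [526, -315, 1]), (100, [534, -312, -2]), (101, [540, -317, 0]), (112, [546, -318, 0]), (137, [554, -318, -1]), (144, [560, -320, 0]), (142, [566, -325, 2]), (132, [573, -325, 1]), (190, [580, -323, -1]), (194, [586, -328, 2]), (192, [593, -327, 0]), (190, [599, -332, 3])]
```

Request:
{"api": "drive_tool", "payload": {
  "moves": [0, 0, -0.02, 0, 0.05, 0, 0, -0.05, 0, 0.05, 0, 0, -0.09, 0, 0.05, -0.002, -0.015, -0.13, 0, 0.05, -0.005, -0.05, -0.16, 0, 0.05, -0.008, -0.085, -0.165, 0, 0.05, -0.012, -0.12, -0.165, 0, 0.05, -0.015, -0.155, -0.165, 0, 0.05, -0.018, -0.19, -0.165, 0, 0.05, -0.021, -0.225, -0.165, 0, 0.05, -0.024, -0.26, -0.165, 0, 0.05, -0.028, -0.295, -0.165, 0, 0.05]
}}

```text
t: 24.95
ee_pos: [537.9, 1.2, 143.5]
tool_rot: [3.142, 0.001, 0.001]
ft_force: [1.5, 0.3, -0.8]
gripper_width: 59.9
grasp_force: 43.8
```

Request:
{"api": "drive_tool", "payload": {
  "moves": [-0.003, -0.035, 0, 0, 0.05, -0.006, -0.07, 0, 0, 0.05, -0.009, -0.1, 0, 0, 0.05, -0.0105, -0.114, 0, 0, 0.05, -0.0105, -0.114, 0, 0, 0.05, -0.0105, -0.114, 0, 0, 0.05, -0.0105, -0.114, 0, 0, 0.05]
}}

```text
t: 25.53
ee_pos: [527.7, 113.0, 143.3]
tool_rot: [3.141, 0.002, -0.0]
ft_force: [-0.1, 0.5, -1.4]
gripper_width: 60.2
grasp_force: 43.8
```

```bash
python3 - <<'E'
from h import *
print(st(),delta([529.2,113.8,91.5],90))
E
```

```text
(25.5333, array([527.7, 113. , 143.3]), [[1.0, 0.001, -0.0], [0.001, -1.0, -0.001], [-0.0, 0.001, -1.0]], array([ 1.650e-01,  5.900e-02,  1.962e+00, -1.000e-03,  1.121e+00,
        1.735e+00]), array([-0.13,  0.46, -1.43]), 60.19912037579198, 43.8337822817266) (array([ 1.5, -0.9, 51.7]), np.float64(0.06509714622120555))
```

Request:
{"api": "drive_tool", "payload": {
  "moves": [0.0015, -0.001, 0.015, 0, 0.05, 0.0015, -0.001, 0.03, 0, 0.05, 0.0015, -0.001, 0.038, 0, 0.05, 0.0015, -0.001, 0.043, 0, 0.05, 0.0015, -0.001, 0.047, 0, 0.05, 0.0015, -0.001, 0.05, 0, 0.05, 0.0015, -0.001, 0.052, 0, 0.05, 0.0015, -0.001, 0.052, 0, 0.05]
}}

```text
t: 26.2
ee_pos: [529.4, 114.4, 91.4]
tool_rot: [3.142, 0.001, 0.0]
ft_force: [-0.3, 0.4, -2.1]
gripper_width: 59.7
grasp_force: 43.8
```

Request:
{"api": "drive_tool", "payload": {
  "moves": [0, 0, 0.001, 0, 0.05, 0, 0, 0.001, 0, 0.075, 0, 0, 0.001, 0, 0.075, 0, 0, 0, 0, 0.075, 0, 0, -0.01, 0, 0.075, 0, 0, -0.03, 0, 0.075, 0, 0, -0.05, 0, 0, 0, 0, -0.05, 0, 0, 0, 0, -0.05, 0, 0, 0, 0, -0.05, 0, 0, 0, 0, -0.05, 0, 0, 0, 0, -0.05, 0, 0]
}}

```text
t: 27.2
ee_pos: [528.3, 114.4, 140.1]
tool_rot: [3.141, 0.001, -0.004]
ft_force: [1.4, -0.0, -0.8]
gripper_width: 1.7
grasp_force: 0.0
```

```bash
cat >> h.py <<'E'
def inmouth():
    p,d=arm.snapshot("side");P=cloud("side",d);H,S,V=cv2.split(cv2.cvtColor(p,cv2.COLOR_BGR2HSV))
    m=(S<40)&(V>90)&(P[...,2]>126)&(P[...,2]<145)&(np.hypot(P[...,0]-530,P[...,1]-115)<50)
    for b,s,c in blobs(m,20): print(s,plane("side",*c,130).round(1),np.percentile(P[b],[10,50,90],0).round(1).tolist())
E
python3 - <<'E'
from h import *
inmouth();print(st(),delta([529.2,113.8,100],90))
E
```

```text
[233 173  19   8 122] [528.8 108.9 130. ] [[506.9, 87.5, 128.4], [528.5, 105.6, 130.8], [550.5, 131.4, 132.4]]
(27.25, array([528.4, 114.4, 140.2]), [[1.0, 0.001, -0.002], [0.001, -1.0, -0.0], [-0.002, 0.0, -1.0]], array([0.167, 0.065, 1.962, 0.   , 1.117, 1.737]), array([-0.41,  0.6 ,  0.36]), 0.3768905456424017, 0.0) (array([ 0.9,  0.6, 40.2]), np.float64(0.051532327227107544))
```

Seated at 130 mm like the first. Pressing as before.

Request:
{"api": "drive_tool", "payload": {
  "moves": [0.001, 0.001, 0.02, 0, 0, 0.001, 0.001, 0.032, 0, 0, 0.001, 0.001, 0.036, 0, 0, 0.001, 0.001, 0.039, 0, 0, 0.001, 0.001, 0.042, 0, 0, 0.001, 0.001, 0.045, 0, 0, 0.001, 0.001, 0.048, 0, 0, 0.001, 0.001, 0.051, 0, 0, 0.001, 0.001, 0.054, 0, 0, 0.001, 0.001, 0.057, 0, 0, 0.001, 0.001, 0.06, 0, 0]
}}

```text
t: 28.17
ee_pos: [531.1, 113.7, 81.6]
tool_rot: [-3.141, -0.001, -0.003]
ft_force: [2.5, 1.5, 2.4]
gripper_width: -0.4
grasp_force: 1.2
```

Request:
{"api": "drive_tool", "payload": {
  "moves": [0, 0, 0.003, 0, 0, 0, 0, 0.006, 0, 0, 0, 0, 0.009, 0, 0, 0, 0, 0.012, 0, 0, 0, 0, 0.014, 0, 0, 0, 0, 0.014, 0, 0]
}}

```text
t: 28.67
ee_pos: [530.4, 113.6, 67.0]
tool_rot: [3.142, 0.001, 0.0]
ft_force: [1.7, 0.4, 4.1]
gripper_width: -0.1
grasp_force: 2.0
```

Request:
{"api": "drive_tool", "payload": {
  "moves": [0, 0, 0.002, 0, 0, 0, 0, 0.002, 0, 0, 0, 0, -0.005, 0, 0, 0, 0, -0.02, 0, 0, 0, 0, -0.05, 0, 0, 0, 0, -0.085, 0, 0, 0, 0, -0.12, 0, 0.02, 0, 0.03, -0.12, 0, 0.05, 0, 0.07, -0.12, 0, 0.085, 0, 0.11, -0.12, 0, 0.085, 0, 0.15, -0.12, 0, 0.085, 0, 0.19, -0.12, 0, 0.085]
}}

```text
t: 29.67
ee_pos: [528.1, -77.5, 186.5]
tool_rot: [-3.141, -0.003, 0.006]
ft_force: [1.1, -0.3, 1.5]
gripper_width: 72.3
grasp_force: 0.0
```

```bash
python3 - <<'E'
from h import *
p,P,w=white();print(w);print(st(),delta([423.5,-319,30],90))
bore();H,S,V=cv2.split(cv2.cvtColor(p,cv2.COLOR_BGR2HSV))
for b,s,c in blobs((H>10)&(H<30)&(S>100)&(np.hypot(P[...,0]-530,P[...,1]-115)<45),4): print("brass",s,c.round(1),np.median(P[b],0).round(1))
E
```

```text
[([18, 18, 247], array([ 424.1, -318.1,   20. ]))]
(29.7167, array([528.1, -84.8, 186.5]), [[1.0, -0.002, -0.004], [-0.002, -1.0, -0.005], [-0.004, 0.005, -1.0]], array([-0.202,  0.015,  1.924, -0.006,  1.205,  1.373]), array([-0.01, -4.5 ,  0.02]), 78.9473328727138, 0.0) (array([-103.6,  233.5,  158.2]), np.float64(-0.0978147890932064))
bore n 206 z [100.8 105.  110.2] slope [1.40000e-02 3.00000e-03 1.05102e+02] sat 2.0
brass [223 195   2   7   8] [223.9 197.8] [535.3  86.1 111.5]
brass [205 197   2   7  13] [205.5 199.8] [527.6 143.3 112.5]
```

Request:
{"api": "drive_tool", "payload": {
  "moves": [-0.013, 0.03, 0, 0, 0.085, -0.026, 0.06, 0, 0, 0.085, -0.039, 0.09, 0, 0, 0.085, -0.052, 0.12, 0, 0, 0.085, -0.065, 0.15, 0, 0, 0.085, -0.078, 0.18, 0.02, 0, 0.085, -0.091, 0.21, 0.05, 0, 0.085, -0.104, 0.24, 0.08, 0, 0.085, -0.104, 0.242, 0.11, 0, 0.085, -0.104, 0.242, 0.14, 0, 0.085, -0.104, 0.242, 0.156, 0, 0.085, -0.104, 0.242, 0.156, 0, 0.085]
}}

```text
t: 30.77
ee_pos: [421.8, -314.2, 25.9]
tool_rot: [-3.133, -0.001, 0.016]
ft_force: [-0.3, 0.6, -0.2]
gripper_width: 85.1
grasp_force: 0.0
```

Request:
{"api": "drive_tool", "payload": {
  "moves": [0, 0, 0, 0, 0.085, 0, 0, 0, 0, 0.085]
}}

```text
t: 30.93
ee_pos: [427.2, -318.2, 32.3]
tool_rot: [3.141, 0.002, 0.0]
ft_force: [-0.3, 0.6, 1.0]
gripper_width: 85.1
grasp_force: 0.0
```

```bash
python3 - <<'E'
from h import *
bl("side",424,-318);print(st(),delta([424,-319.5,-20.5],90))
E
```

```text
side [208 283  27  18 383] [ 424.3 -322.5   20. ]
(30.9833, array([ 427.9, -318.8,   33. ]), [[1.0, 0.002, 0.002], [0.002, -1.0, -0.001], [0.002, 0.001, -1.0]], array([-0.687,  0.173,  2.064,  0.   ,  0.902,  0.882]), array([ 0.1 , -0.28,  0.4 ]), 85.1920628868865, 0.0) (array([-4. ,  0.6, 53.5]), np.float64(0.09224672254316602))
```

Request:
{"api": "drive_tool", "payload": {
  "moves": [-0.004, 0.001, 0, 0, 0.085, -0.004, 0.001, 0.012, 0, 0.085, -0.004, 0.001, 0.027, 0, 0.085, -0.004, 0.001, 0.04, 0, 0.085, -0.004, 0.001, 0.049, 0, 0.085, -0.004, 0.001, 0.0535, 0, 0.085, -0.004, 0.001, 0.0535, 0, 0.085, -0.004, 0.001, 0.0535, 0, 0.085, -0.004, 0.001, 0.0535, 0, 0.085]
}}

```text
t: 31.73
ee_pos: [423.3, -320.0, -21.5]
tool_rot: [3.141, 0.001, 0.002]
ft_force: [0.0, 0.3, -0.6]
gripper_width: 84.9
grasp_force: 0.0
```

Request:
{"api": "drive_tool", "payload": {
  "moves": [0, 0, 0, 0, 0.05, 0, 0, 0, 0, 0.05, 0, 0, 0, 0, 0.05, 0, 0, 0, 0, 0.05, 0, 0, 0, 0, 0.05, 0, 0, 0, 0, 0.05]
}}

```text
t: 32.23
ee_pos: [423.3, -319.9, -20.8]
tool_rot: [3.141, 0.001, 0.002]
ft_force: [-1.5, 1.9, 5.2]
gripper_width: 59.6
grasp_force: 42.6
```

```bash
python3 - <<'E'
from h import *
p,d=arm.snapshot("side");P=cloud("side",d)
print(st())
for v in (298,301,304): print(v,[(int(p[v,u].max()),P[v,u].round(0).astype(int).tolist()) for u in range(205,240,3)])
E
```

```text
(32.2833, array([ 423.3, -319.9,  -20.8]), [[1.0, 0.001, 0.001], [0.001, -1.0, -0.001], [0.001, 0.001, -1.0]], array([-0.694,  0.248,  2.097,  0.   ,  0.795,  0.876]), array([-1.19,  1.58,  6.34]), 59.747141249797636, 42.6373931276612)
298 [(98, [387, -313, 1]), (117, [394, -322, 7]), (147, [400, -337, 18]), (142, [407, -343, 21]), (121, [413, -354, 28]), (35, [419, -360, 32]), (38, [425, -362, 33]), (143, [432, -355, 27]), (199, [439, -343, 17]), (150, [446, -341, 14]), (166, [453, -329, 5]), (188, [460, -326, 1])]
301 [(100, [387, -325, 3]), (112, [393, -325, 1]), (145, [400, -336, 9]), (154, [406, -341, 12]), (121, [412, -357, 23]), (39, [419, -363, 27]), (33, [425, -359, 23]), (126, [432, -353, 17]), (152, [439, -345, 11]), (149, [446, -341, 7]), (189, [453, -334, 0]), (190, [459, -337, 2])]
304 [(100, [386, -331, -1]), (102, [393, -334, 1]), (124, [399, -336, 1]), (153, [406, -343, 5]), (140, [412, -349, 9]), (60, [418, -360, 17]), (73, [425, -355, 12]), (128, [431, -355, 11]), (140, [438, -345, 3]), (191, [445, -343, 0]), (188, [452, -345, 0]), (190, [458, -347, 1])]
```

Request:
{"api": "drive_tool", "payload": {
  "moves": [0, 0, -0.02, 0, 0.05, 0, 0, -0.05, 0, 0.05, 0, 0, -0.09, 0, 0.05, 0.004, -0.015, -0.13, 0, 0.05, 0.012, -0.05, -0.16, 0, 0.05, 0.021, -0.085, -0.165, 0, 0.05, 0.029, -0.12, -0.165, 0, 0.05, 0.038, -0.155, -0.165, 0, 0.05, 0.046, -0.19, -0.165, 0, 0.05, 0.055, -0.225, -0.165, 0, 0.05, 0.064, -0.26, -0.165, 0, 0.05, 0.072, -0.295, -0.165, 0, 0.05]
}}

```text
t: 33.28
ee_pos: [494.6, -22.7, 143.3]
tool_rot: [3.141, 0.001, 0.002]
ft_force: [0.9, 0.2, -0.6]
gripper_width: 59.5
grasp_force: 44.2
```

Request:
{"api": "drive_tool", "payload": {
  "moves": [0.008, -0.035, 0, 0, 0.05, 0.017, -0.07, 0, 0, 0.05, 0.025, -0.105, 0, 0, 0.05, 0.034, -0.139, 0, 0, 0.05, 0.034, -0.139, 0, 0, 0.05, 0.034, -0.139, 0, 0, 0.05, 0.034, -0.139, 0, 0, 0.05, 0.034, -0.139, 0, 0, 0.05]
}}

```text
t: 33.95
ee_pos: [527.8, 113.6, 142.7]
tool_rot: [3.141, 0.0, -0.001]
ft_force: [0.1, -0.5, -1.6]
gripper_width: 60.3
grasp_force: 44.2
```

```bash
python3 - <<'E'
from h import *
print(st(),delta([529.2,113.8,91],90))
E
```

```text
(33.95, array([527.8, 113.6, 142.7]), [[1.0, 0.0, -0.001], [0.0, -1.0, -0.001], [-0.001, 0.001, -1.0]], array([ 0.166,  0.06 ,  1.962, -0.   ,  1.12 ,  1.737]), array([ 0.11, -0.45, -1.59]), 60.29913621763035, 44.23037478234619) (array([ 1.4, -0.2, 51.6]), np.float64(0.0064244750970487985))
```

Request:
{"api": "drive_tool", "payload": {
  "moves": [0.0015, 0, 0.015, 0, 0.05, 0.0015, 0, 0.03, 0, 0.05, 0.0015, 0, 0.038, 0, 0.05, 0.0015, 0, 0.043, 0, 0.05, 0.0015, 0, 0.047, 0, 0.05, 0.0015, 0, 0.05, 0, 0.05, 0.0015, 0, 0.052, 0, 0.05, 0.0015, 0, 0.052, 0, 0.05]
}}

```text
t: 34.62
ee_pos: [529.9, 114.5, 90.9]
tool_rot: [-3.142, -0.001, -0.0]
ft_force: [-1.0, -0.9, -1.3]
gripper_width: 59.8
grasp_force: 44.2
```

Request:
{"api": "drive_tool", "payload": {
  "moves": [0, 0, 0.001, 0, 0.05, 0, 0, 0.001, 0, 0.075, 0, 0, 0.001, 0, 0.075, 0, 0, 0, 0, 0.075, 0, 0, -0.01, 0, 0.075, 0, 0, -0.03, 0, 0.075, 0, 0, -0.05, 0, 0, 0, 0, -0.05, 0, 0, 0, 0, -0.05, 0, 0, 0, 0, -0.05, 0, 0, 0, 0, -0.05, 0, 0, 0, 0, -0.05, 0, 0]
}}

```text
t: 35.62
ee_pos: [528.8, 114.4, 139.6]
tool_rot: [3.141, 0.002, -0.004]
ft_force: [0.3, 0.3, -0.1]
gripper_width: 1.7
grasp_force: 0.0
```

```bash
python3 - <<'E'
from h import *
inmouth();print(st(),delta([529.2,113.8,100],90))
E
```

```text
[233 173  20   8 121] [530.8 109.  130. ] [[508.7, 89.3, 127.9], [530.8, 107.0, 130.8], [552.4, 131.3, 132.0]]
(35.6667, array([528.9, 114.4, 139.7]), [[1.0, 0.001, -0.002], [0.001, -1.0, -0.0], [-0.002, 0.0, -1.0]], array([ 0.167,  0.066,  1.961, -0.   ,  1.116,  1.737]), array([ 0.43,  0.49, -0.25]), -0.08112211845458245, 0.0) (array([ 0.4,  0.6, 39.7]), np.float64(0.054188886526503666))
```

Request:
{"api": "drive_tool", "payload": {
  "moves": [0.0005, 0.001, 0.02, 0, 0, 0.0005, 0.001, 0.032, 0, 0, 0.0005, 0.001, 0.036, 0, 0, 0.0005, 0.001, 0.039, 0, 0, 0.0005, 0.001, 0.042, 0, 0, 0.0005, 0.001, 0.045, 0, 0, 0.0005, 0.001, 0.048, 0, 0, 0.0005, 0.001, 0.051, 0, 0, 0.0005, 0.001, 0.054, 0, 0, 0.0005, 0.001, 0.057, 0, 0, 0.0005, 0.001, 0.06, 0, 0]
}}

```text
t: 36.58
ee_pos: [530.7, 113.6, 80.9]
tool_rot: [-3.141, -0.001, -0.001]
ft_force: [0.8, -0.9, 2.8]
gripper_width: -0.1
grasp_force: 1.0
```

Request:
{"api": "drive_tool", "payload": {
  "moves": [0, 0, 0.003, 0, 0, 0, 0, 0.006, 0, 0, 0, 0, 0.009, 0, 0, 0, 0, 0.012, 0, 0, 0, 0, 0.014, 0, 0, 0, 0, 0.015, 0, 0, 0, 0, 0.015, 0, 0]
}}

```text
t: 37.17
ee_pos: [530.7, 113.6, 65.8]
tool_rot: [-3.142, -0.001, -0.001]
ft_force: [2.5, -0.1, 4.2]
gripper_width: -0.2
grasp_force: 2.2
```

Request:
{"api": "drive_tool", "payload": {
  "moves": [0, 0, 0.001, 0, 0, 0, 0, -0.005, 0, 0, 0, 0, -0.02, 0, 0, 0, 0, -0.05, 0, 0, 0, 0, -0.085, 0, 0, 0, 0, -0.12, 0, 0.02, -0.01, -0.03, -0.12, -7, 0.05, -0.025, -0.065, -0.12, -14, 0.05, -0.04, -0.1, -0.12, -21, 0.05, -0.055, -0.135, -0.12, -28, 0.05, -0.07, -0.17, -0.12, -35, 0.05, -0.085, -0.205, -0.12, -42, 0.05]
}}

```text
t: 38.17
ee_pos: [442.6, 319.1, 184.9]
tool_rot: [2.929, 1.135, -0.006]
ft_force: [0.1, -0.5, 0.4]
gripper_width: 50.0
grasp_force: 0.0
```

Request:
{"api": "drive_tool", "payload": {
  "moves": [0, 0, 0, -7, 0.05, 0, 0, 0, -14, 0.05, 0, 0, 0, -21, 0.05, 0, 0, 0, -28, 0.05, 0, 0, 0, -35, 0.05, 0, 0, 0, -42, 0.05, 0, 0, 0, -47, 0.05, 0, 0, 0, -47, 0.05]
}}

```text
t: 38.83
ee_pos: [443.5, 317.7, 184.7]
tool_rot: [-2.237, -2.205, 0.006]
ft_force: [0.2, 0.2, 0.2]
gripper_width: 50.3
grasp_force: 0.0
```

```bash
python3 - <<'E'
from h import *
bore();p,P,w=white();print(w);H,S,V=cv2.split(cv2.cvtColor(p,cv2.COLOR_BGR2HSV))
for b,s,c in blobs((H>10)&(H<30)&(S>100)&(np.hypot(P[...,0]-530,P[...,1]-115)<45),4): print("brass",s,c.round(1),np.median(P[b],0).round(1))
print(st(),delta([435,337.5,60],-0.9))
p,d=arm.snapshot("side");P=cloud("side",d);H,S,V=cv2.split(cv2.cvtColor(p,cv2.COLOR_BGR2HSV))
for b,s,c in blobs(((H<8)|(H>172))&(S>120)&(P[...,1]>250)&(P[...,1]<420)&(P[...,0]>340)&(P[...,0]<540)&(P[...,2]<60),20): print("lid",s,plane("side",*c,15).round(1),P[b].min(0).round(),P[b].max(0).round())
E
```

```text
bore n 207 z [100.3 105.2 109.7] slope [ 1.00000e-02 -1.10000e-02  1.04988e+02] sat 2.0
[]
brass [223 195   2   7   8] [223.9 197.8] [535.8  86.3 108.1]
brass [205 197   2   7  13] [205.5 199.8] [528.7 143.6 111.4]
(38.9333, array([444. , 317.9, 185. ]), [[0.019, 1.0, -0.002], [1.0, -0.019, -0.001], [-0.001, -0.002, -1.0]], array([0.576, 0.038, 1.904, 0.   , 1.203, 0.595]), array([-0.35, -1.18,  0.88]), 50.07674584830041, 0.0) (array([ 19.6,  -9.1, 125. ]), np.float64(-0.19497674463038095))
lid [198 183  25  10 172] [432.7 327.9  15. ] [389. 296.   2.] [478. 390.  38.]
```

Request:
{"api": "drive_tool", "payload": {
  "moves": [0.01, -0.0045, 0, 0, 0.05, 0.0195, -0.009, 0.03, 0, 0.05, 0.0195, -0.009, 0.065, 0, 0.05, 0.0195, -0.009, 0.1, 0, 0.05, 0.0195, -0.009, 0.13, 0, 0.05, 0.0195, -0.009, 0.155, 0, 0.05, 0.0195, -0.009, 0.17, 0, 0.05, 0.0195, -0.009, 0.18, 0, 0.05, 0.0195, -0.009, 0.184, 0, 0.05, 0.0195, -0.009, 0.184, 0, 0.05, 0.0195, -0.009, 0.184, 0, 0.05]
}}

```text
t: 39.9
ee_pos: [437.1, 338.9, 2.8]
tool_rot: [2.24, 2.203, 0.002]
ft_force: [-0.3, -0.5, -0.1]
gripper_width: 50.2
grasp_force: 0.0
```

Request:
{"api": "drive_tool", "payload": {
  "moves": [0, 0, 0, 0, 0.0, 0, 0, 0, 0, 0.0, 0, 0, 0, 0, 0.0, 0, 0, 0, 0, 0.0, 0, 0, 0, 0, 0.0, 0, 0, 0, 0, 0.0, 0, 0, 0, 0, 0.0],
  "newtons": 50
}}

```text
t: 40.48
ee_pos: [437.5, 338.9, 3.3]
tool_rot: [2.24, 2.203, 0.004]
ft_force: [0.2, -0.5, 5.4]
gripper_width: 14.8
grasp_force: 50.0
```

Request:
{"api": "drive_tool", "payload": {
  "moves": [0, 0, -0.02, 0, 0, 0, 0, -0.05, 0, 0, 0, 0, -0.09, 0, 0, 0, 0, -0.13, 0, 0, -0.01, 0.004, -0.16, 0, 0, -0.04, 0.017, -0.165, 0, 0, -0.075, 0.032, -0.165, 0, 0, -0.11, 0.048, -0.165, 0, 0, -0.145, 0.063, -0.165, 0, 0, -0.18, 0.078, -0.165, 0, 0, -0.21, 0.091, -0.165, 0, 0, -0.222, 0.096, -0.165, 0, 0]
}}

```text
t: 41.48
ee_pos: [529.5, 110.5, 166.4]
tool_rot: [2.242, 2.199, -0.002]
ft_force: [0.9, 0.7, -2.9]
gripper_width: 14.8
grasp_force: 49.3
```

Request:
{"api": "drive_tool", "payload": {
  "moves": [0, 0, 0, 0, 0, 0, 0, 0, 0, 0, 0, 0, 0, 0, 0, 0, 0, 0, 0, 0]
}}

```text
t: 41.82
ee_pos: [528.0, 115.8, 166.6]
tool_rot: [-2.238, -2.204, 0.0]
ft_force: [0.2, -0.2, -1.8]
gripper_width: 15.1
grasp_force: 49.3
```

```bash
python3 - <<'E'
from h import *
print(st(),delta([529.2,115,120],-0.9))
p,d=arm.snapshot("side");P=cloud("side",d);H,S,V=cv2.split(cv2.cvtColor(p,cv2.COLOR_BGR2HSV))
for b,s,c in blobs(((H<8)|(H>172))&(S>120)&(np.hypot(P[...,0]-530,P[...,1]-115)<70)&(P[...,2]>140),20): print("lid",s,plane("side",*c,175).round(1),np.median(P[b],0).round(1),P[b].min(0).round(),P[b].max(0).round())
E
```

```text
(41.8167, array([528. , 115.8, 166.6]), [[0.015, 1.0, -0.001], [1.0, -0.015, 0.0], [0.0, -0.001, -1.0]], array([1.690e-01, 4.000e-02, 1.936e+00, 1.000e-03, 1.166e+00, 1.840e-01]), array([ 0.25, -0.24, -1.8 ]), 15.1120027132218, 49.25945699214935) (array([-0.8,  1.2, 46.6]), np.float64(0.032383532462176845))
lid [228 157  27  10 157] [527.5 116.6 175. ] [522.3  99.6 179.2] [486.  75. 174.] [567. 148. 194.]
```

Request:
{"api": "drive_tool", "payload": {
  "moves": [-0.001, 0.001, 0.015, 0, 0, -0.001, 0.001, 0.03, 0, 0, -0.001, 0.001, 0.038, 0, 0, -0.001, 0.001, 0.042, 0, 0, -0.001, 0.001, 0.046, 0, 0, -0.001, 0.001, 0.048, 0, 0, -0.001, 0.001, 0.049, 0, 0, -0.001, 0.001, 0.05, 0, 0, -0.001, 0.001, 0.05, 0, 0]
}}

```text
t: 42.62
ee_pos: [530.1, 113.6, 117.3]
tool_rot: [2.239, 2.203, 0.001]
ft_force: [0.4, 0.6, -2.6]
gripper_width: 15.3
grasp_force: 49.3
```

Request:
{"api": "drive_tool", "payload": {
  "moves": [0, 0, 0.001, 0, 0, 0, 0, 0.002, 0, 0, 0, 0, 0.003, 0, 0, 0, 0, 0.003, 0, 0]
}}

```text
t: 42.95
ee_pos: [530.0, 113.5, 114.3]
tool_rot: [2.24, 2.203, 0.001]
ft_force: [-1.4, -1.0, 0.5]
gripper_width: 14.9
grasp_force: 49.6
```

Request:
{"api": "drive_tool", "payload": {
  "moves": [0, 0, 0.001, 0, 0, 0, 0, 0.001, 0, 0]
}}

```text
t: 43.12
ee_pos: [530.0, 113.5, 114.3]
tool_rot: [2.24, 2.203, 0.001]
ft_force: [-4.0, -1.6, 6.0]
gripper_width: 15.1
grasp_force: 50.4
```

Request:
{"api": "drive_tool", "payload": {
  "moves": [0, 0, 0, 5, 0, 0, 0, 0, 10, 0, 0, 0, 0, 15, 0, 0, 0, 0, 20, 0, 0, 0, 0, 25, 0, 0, 0, 0, 30, 0, 0, 0, 0, 35, 0, 0, 0, 0, 38, 0]
}}

```text
t: 43.78
ee_pos: [531.1, 113.8, 114.3]
tool_rot: [2.837, 1.348, 0.004]
ft_force: [-0.9, 0.2, 2.6]
gripper_width: 14.8
grasp_force: 50.0
```

Request:
{"api": "drive_tool", "payload": {
  "moves": [0, 0, 0, 5, 0, 0, 0, 0, 10, 0, 0, 0, 0, 15, 0, 0, 0, 0, 20, 0, 0, 0, 0, 25, 0, 0, 0, 0, 30, 0, 0, 0, 0, 35, 0, 0, 0, 0, 40, 0, 0, 0, 0, 45, 0, 0, 0, 0, 49, 0, 0, 0, 0, 51, 0, 0, 0, 0, 51, 0]
}}

```text
t: 44.78
ee_pos: [531.2, 113.6, 114.3]
tool_rot: [-3.142, -0.0, -0.005]
ft_force: [0.7, -0.4, 5.3]
gripper_width: 15.2
grasp_force: 50.2
```

```bash
python3 - <<'E'
from h import *
print(st(),arm.observe()["ft_torque"],delta([530,113.5,114],93))
E
```

```text
(44.7833, array([531.2, 113.6, 114.3]), [[1.0, 0.0, 0.003], [0.0, -1.0, 0.0], [0.003, -0.0, -1.0]], array([ 1.650e-01,  9.100e-02,  1.985e+00, -1.000e-03,  1.063e+00,
        1.736e+00]), array([ 0.73, -0.42,  5.3 ]), 15.192788489815547, 50.162984132766724) [-0.22442221  0.0439415  -0.12787928] (array([-1.2,  0.1,  0.3]), np.float64(-2.993128085113881))
```

Request:
{"api": "drive_tool", "payload": {
  "moves": [0, 0, 0, 0, 0.05, 0, 0, 0, 0, 0.05, 0, 0, 0, 0, 0.05, 0, 0, 0, 0, 0.05, 0, 0, -0.015, 0, 0.05, 0, 0, -0.05, 0, 0.05, 0, 0, -0.09, 0, 0.05, 0, 0.03, -0.1, 0, 0.05, 0, 0.07, -0.1, 0, 0.05, 0, 0.11, -0.1, 0, 0.05, 0, 0.15, -0.1, 0, 0.05, 0, 0.18, -0.1, 0, 0.05]
}}

```text
t: 45.78
ee_pos: [529.5, -68.9, 213.0]
tool_rot: [3.141, 0.001, 0.0]
ft_force: [0.0, -0.2, 0.2]
gripper_width: 50.2
grasp_force: 0.0
```

```bash
python3 - <<'E'
from h import *
p,d=arm.snapshot("top");P=cloud("top",d);H,S,V=cv2.split(cv2.cvtColor(p,cv2.COLOR_BGR2HSV));nr=(np.hypot(P[...,0]-530,P[...,1]-115)<75)
m=((H<8)|(H>172))&(S>150)&(V>80)&nr&(P[...,2]<150)
q=P[m];A=np.c_[q[:,:2]-[530,115],np.ones(len(q))];print("plate",len(q),np.median(q,0).round(1),np.linalg.lstsq(A,q[:,2],rcond=None)[0].round(3))
h=(V<60)&(P[...,2]>140)&nr
r=cv2.minAreaRect(np.argwhere(h)[:,::-1].astype(np.float32));print(r,h.sum(),np.median(P[h],0).round(1))
print(st())
cv2.imwrite("pics/l.png",cv2.resize(p[120:290,100:380],None,fx=2.8,fy=2.8,interpolation=cv2.INTER_CUBIC))
E
```

```text
plate 438 [530.3 107.2 126.7] [-8.00000e-03 -7.00000e-03  1.26547e+02]
((214.5, 196.5), (19.0, 5.0), 90.0) 74 [523.9 110.  160.3]
(45.8333, array([529.6, -73.4, 212.9]), [[1.0, -0.001, -0.0], [-0.001, -1.0, -0.005], [0.0, 0.005, -1.0]], array([-0.181, -0.007,  1.896, -0.005,  1.251,  1.393]), array([ 1.74, -2.83, -0.31]), 50.06551414560778, 0.0)
```

View pics/l.png

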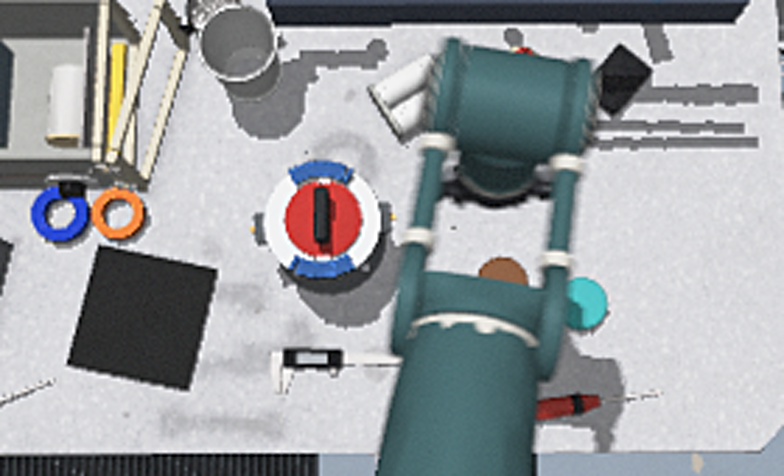

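The lid is level on the collar at crop (323,218), with its handle lined up with the claws. No blanks are left on the bench, and nothing else visible has moved. Handing in.

```bash
python3 -c "
from plant import arm
print(arm.sign_off())"
```

```text
the job is handed in; nothing more can be done
None
```

The job is handed in: all three white blanks on the bench are pressed down under the catches, the lid is back on and turned about 3 degrees past the claws' axis so both lugs are under the claws, and I touched none of the other things (sign-off gave no verdict).

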